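Snap the bench tools back into the clip rack

TASK

Put the vacuum pen and the screwdriver that lie on the mat back on the sloping tool rack. Each goes into the free pair of spring clips that fits its handle, tip pointing down the slope like the screwdriver already hanging there and the handle centred on the two clips; press it straight in until both clips have snapped over it. Leave the other things on the bench where they are.

Things in the scene. Friction and masses are not known exactly. Their poses are not given: they have to be found in the camera images.
- screwdriver_mid (a point): middle, on the axis, of the handle of a precision screwdriver lying on the mat (5 mm up). Axes: y along the tool from blade to handle end, z up as it lies. Straight dark handle 10 mm thick (grip and clip it as a flat-sided 10 x 10 mm bar), reaching 44 mm either way; end cap ends at y +52 mm, tip of the 3 mm thin blade at -88 mm. About 28 g.
- screwdriver_tip (a point): tip of the screwdriver's blade, 88 mm from screwdriver_mid; same axes
- vacuum_pen_mid (a point): middle, on the axis, of the barrel of a vacuum pick-up pen lying on the mat (7 mm up). Axes: y along it from nozzle to rubber cap, z up as it lies. Plain aluminium 14 x 14 mm square barrel, rounded edges, reaching 50 mm either way; black cap ends at y +57 mm, thin steel nozzle ends in a black suction cup at -100 mm; small black button on top near the nozzle. About 45 g.
- vacuum_pen_tip (a point): suction cup end of the vacuum pen, 100 mm from vacuum_pen_mid; same axes
- wide_place: free pair of wide spring clips on the rack, for the vacuum pen's 14 mm barrel. Origin: where the barrel's middle (vacuum_pen_mid) must end, midway between the clips. Axes: x up the slope along the seated tool, y along the rails, z square out of the slope. The jaws' mouth is 22 mm wide at z = +20 mm and narrows to 10 mm at z = +9.5 mm.
- narrow_place: free pair of narrow spring clips on the rack, for the screwdriver's 10 mm handle. Origin: where the handle's middle (screwdriver_mid) must end, midway between the clips. Axes: x up the slope along the seated tool, y along the rails, z square out of the slope. The jaws' mouth is 18 mm wide at z = +18 mm and narrows to 6 mm at z = +7.5 mm.
- rack_middle (a point): middle of the fixed tool rack, at the height of the clips' floors, 72 mm above the mat. Grey steel stand 200 mm wide, 145 mm deep, 0.12 m high with clips; its face slopes 35 degrees, rising away from the robot. Axes here: x level to the rear, y along the rails, z up. Three places 62 mm apart along y, in any order: the two free ones and one that holds a fixed screwdriver.
- rack_rail (a point): middle of the lower of the rack's two rails, on its top face. Each place has one clip on either rail: 10 mm wide, 28 mm up and 28 mm down the slope from the place's origin. Between the rails is a gap 42 mm long and over 10 mm deep under the handle for fingertips. Pressing a handle through both clips takes 10 to 20 N in all (a force stop under 25 N may end it half way); it then rests on the clips' floors, 2 mm above the rails.
- gel_box: bystander: grey and black plastic box, 58 x 56 x 13 mm, origin at the centre of its underside
- loupe: bystander: black eye loupe standing on the mat, 39 mm across, 40 mm high, origin at the centre of its underside

How it is judged:
By the outcome, as a careful person would: the job done as asked, in the order asked, and still so for the second after the job is handed in, with the robot touching nothing.
It also fails if it takes over 67 s, if anything falls off the work surface, if the arm or the gripper's body presses on something with over 40 N, if the wrist force passes 120 N, or if a joint passes its speed limit or range.

ROBOT

A 7-joint arm with a two-finger parallel gripper is mounted at the origin on a cart in front of the work surface, level with it; the furniture and walls round the work are solid. World frame = base frame: x ahead of the robot, y to its left, z up, the work surface at z = 0. Lengths are in m, angles in degrees, forces in N, time in s.
With the tool pointing down it reaches from about 0.4 to 0.85 m from the base axis. Payload 4.5 kg.
Tool frame: the origin (TCP) lies midway between the tips of the shut fingers; the grasp point (between the pads) lies 19 mm behind it; z points along the fingers, y is the direction in which the jaws open and shut (so a half turn about z gives the same grasp; the last joint's range is limited). The gripper opens to 85 mm and grips with 20 to 120 N. Pads are 22 mm wide; open, the fingers measure 114 mm over their backs; the gripper's body (76 mm by 85 mm) begins 54 mm behind the grasp point. The pads swing forward as they close: fully open they stand 13 mm farther back than shut.
Start: joints at [-69.282, 39.483, -11.15, 89.685, 9.013, 51.709, -12.324], TCP at [0.201, 0.592, 0.231] pointing down, gripper open.
Joint ranges: [-172.22, 172.22], [-26.19, 119.32], [-84.43, 86.54], [7.71, 146.69], [-57.33, 237.33], [2.42, 119.75], [-152.13, 152.13]. Speed limits (degrees/s): [147.25, 147.25, 180, 180, 180, 180, 180].

INTERFACE

Orientations are given as [roll, pitch, yaw] about the fixed x, y, z axes, in that order (R = Rz(yaw) Ry(pitch) Rx(roll)).
In Python, from station import observe, read_camera, job_done gives the robot as it stands.
- The arm moves only by the tool send_rows, never from a script. Its argument "targets" is a list of rows, each a list of 7 numbers: the shift along the tool's x, y, z in units of 25 mm (1.0 is 25 mm), then the turn, a rotation vector about the tool's x, y, z in units of 5 degrees (1.0 is 5 degrees), then the finger opening in mm, from 0 to 85.4. A call has 1 to 8 rows; each row is the pose to reach, as a shift and turn from the pose commanded when the call began, along the tool's axes at that moment; what a row does not reach only later rows make up. A row lasts 1/12 s, in which the tool goes at most 41.7 mm and 7.16 degrees, less where a joint would pass 70% of its speed; a pose out of reach is approached as far as the arm can. A call with a gripper value outside its range is refused whole. The fingers move at their own pace and stop on an object; "newtons" is the grip in N (left out, the last holds). Time passes only in rows, so rows that repeat a pose let the fingers close. It gives the time, the measured TCP pose, the force and the opening at its end, in the units of the state.
- observe(): the state, without advancing time (a new reading comes with each control period).
- read_camera(name): name is "scene" or "top"; returns a dict with "img" (400x640x3 uint8, red, green, blue), "vfov" (degrees; the focal length in pixels is half the picture's height over the tangent of half this angle, whatever the lens; pixels are square), "cx", "cy" (the principal point, pixels), "eye" and "attitude" of the camera in the world. Camera axes: x right, y down, z forward; pixel columns grow to the right and rows downward; lengths in m; the calibration is good to about 2 mm. A picture is of the moment at which its call begins. There is no depth.
- job_done(): hands the job in, once; it reports no verdict.
The state is a dict: "time": time; "joints": joint angles; "joint_vel": joint speeds; "joint_torque": joint torques, N m; "tcp_pos": TCP position; "tcp_rot": TCP orientation; "force": force on the tool from outside, world axes, zero at the start; "moment": the same for the moment, N m; "finger_gap": opening from 0.0 (shut) to 1.0 (fully open).
Only numpy, scipy, OpenCV 4.12 (cv2) and the standard library are available. Lean on these libraries where they do the work, as an engineer would, in place of code of your own. Each camera call takes 0.05 s, during which the arm holds its last target.

## Working session

There is one attempt and no reset: what is moved stays moved. The work goes in short steps, Python scripts to look and compute and a tool call to move; the robot and the scene stay as the last step left them, time stands still between calls to the robot, and variables do not carry over. Pictures are saved under pics/ and viewed, and the job is handed in when it is done.

Besides the shell and the picture viewer there is one more tool, called as name(argument=value, ...) on one line, values as JSON. send_rows: Moves the arm, as the interface text tells. Its arguments: {"type":"object","properties":{"targets":{"type":"array","items":{"type":"array","items":{"type":"number"}}},"newtons":{"type":"number"}},"required":["targets"]}

```bash
ls; mkdir -p pics; python3 - <<'E'
from station import observe, read_camera
import cv2
s=observe();print(s)
for n in("scene","top"):
    c=read_camera(n);print(n,{k:v for k,v in c.items() if k!='img'})
    cv2.imwrite(f'pics/{n}0.png',c['img'][:,:,::-1])
E
```

```text
pics
{'time': 0.0, 'joints': array([-69.28186582,  39.53550951, -11.1452292 ,  89.7453571 ,
         9.01275874,  51.70838062, -12.32279909]), 'joint_vel': array([-0.01280277,  0.04035613,  0.07496588,  0.03477017, -0.01240401,
        0.02309849,  0.01903878]), 'joint_torque': array([-4.75390880e-04, -5.39605629e+01, -1.26658536e+00, -1.58540976e+01,
        9.10429837e-03,  9.48775822e-03, -4.25833576e-06]), 'tcp_pos': array([0.20105966, 0.59108862, 0.23045662]), 'tcp_rot': array([-1.79892930e+02,  7.27801790e-03,  1.61225275e+02]), 'force': array([ 0.19111812, -0.46669943, -0.53291358]), 'moment': array([0.03202557, 0.05844732, 0.05466702]), 'finger_gap': 0.9974973387425482}
scene {'vfov': 53.59575525041077, 'cx': 322.7845127067067, 'cy': 203.9045041941422, 'eye': array([ 0.09977065, -0.53830889,  0.58625063]), 'attitude': array([-1.25512402e+02, -7.04509567e-02, -3.77150505e+01])}
top {'vfov': 54.030326682492465, 'cx': 321.53914513079025, 'cy': 197.7916788882017, 'eye': array([0.39662997, 0.04543544, 0.96363397]), 'attitude': array([-172.79537011,   -0.49579824,  -90.24002443])}
```

View pics/scene0.png

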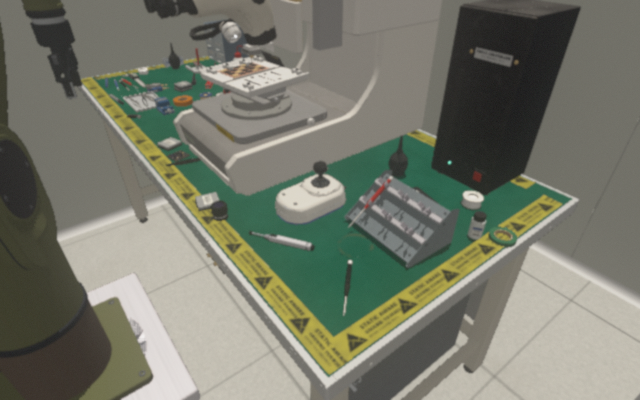

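View pics/top0.png

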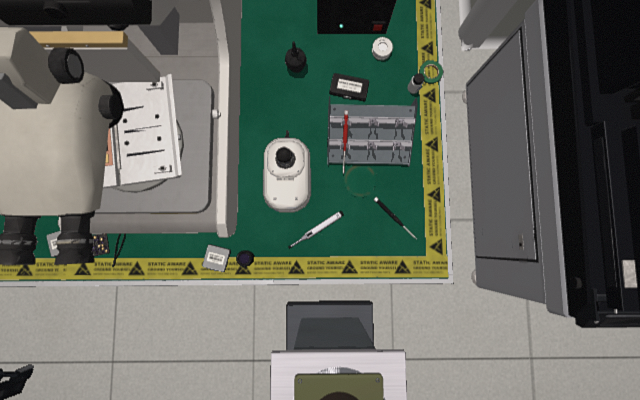

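```bash
cat > h.py <<'E'
import numpy as np, cv2
from scipy.spatial.transform import Rotation as R
from station import observe, read_camera, job_done
def cam(n):
    c=read_camera(n); return c
def rayd(c,uv):
    f=c['img'].shape[0]/2/np.tan(np.radians(c['vfov']/2))
    uv=np.atleast_2d(np.array(uv,float))
    d=np.c_[(uv[:,0]-c['cx'])/f,(uv[:,1]-c['cy'])/f,np.ones(len(uv))]
    return d@R.from_euler('xyz',c['attitude'],degrees=True).as_matrix().T
def plane(c,uv,z):
    d=rayd(c,uv); e=c['eye']; return e+d*((z-e[2])/d[:,2])[:,None]
def tri(c1,u1,c2,u2):
    out=[]
    for a,b in zip(rayd(c1,u1),rayd(c2,u2)):
        a=a/np.linalg.norm(a);b=b/np.linalg.norm(b)
        t=np.linalg.lstsq(np.c_[a,-b],c2['eye']-c1['eye'],rcond=None)[0]
        p=c1['eye']+a*t[0];q=c2['eye']+b*t[1]; out.append(np.r_[(p+q)/2,np.linalg.norm(p-q)])
    return np.array(out)
def proj(c,P):
    f=c['img'].shape[0]/2/np.tan(np.radians(c['vfov']/2))
    q=(np.atleast_2d(P)-c['eye'])@R.from_euler('xyz',c['attitude'],degrees=True).as_matrix()
    return np.c_[f*q[:,0]/q[:,2]+c['cx'],f*q[:,1]/q[:,2]+c['cy']]
def crop(c,x0,y0,x1,y1,k,name):
    im=cv2.resize(c['img'][y0:y1,x0:x1,::-1],None,fx=k,fy=k,interpolation=cv2.INTER_CUBIC)
    cv2.imwrite(name,im)
E
python3 - <<'E'
from h import *
t=cam('top');s=cam('scene')
crop(t,280,90,430,260,3.5*1,'pics/t1.png')
crop(s,230,160,470,330,3.3,'pics/s1.png')
import pickle;pickle.dump((t,s),open('c0.pkl','wb'))
E
```

```text
(no output)
```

View pics/t1.png

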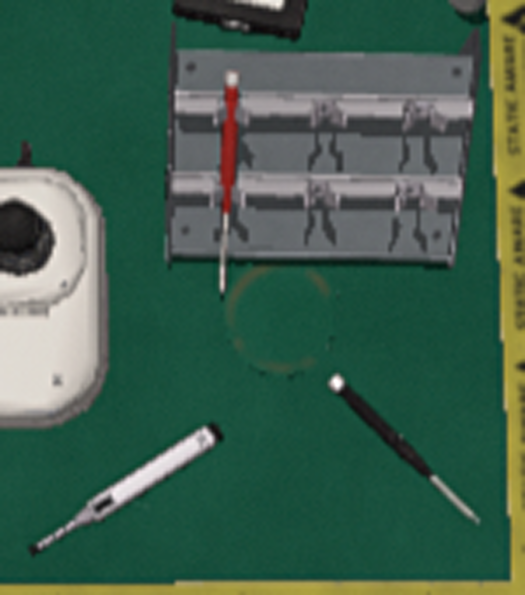

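View pics/s1.png

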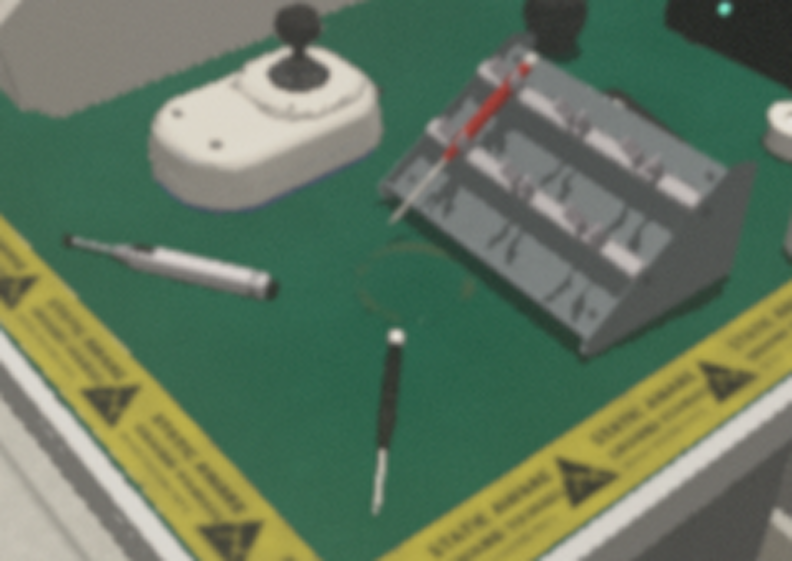

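```bash
python3 - <<'E'
from h import *
import pickle
out=[]
for n in('top','scene'):
    cs=[cam(n) for _ in range(6)]
    c=cs[0]; c['imgf']=np.mean([q['img'].astype(float) for q in cs],0); c['img']=c['imgf'].round().astype('uint8'); out.append(c)
    print(np.ptp([q['eye'] for q in cs],axis=0), observe()['time'])
pickle.dump(out,open('c0.pkl','wb'))
t,s=out
crop(t,322,98,422,178,8,'pics/t2.png')
crop(s,340,165,460,270,6.5,'pics/s2.png')
crop(t,280,190,425,245,5.5,'pics/t3.png')
E
```

```text
[0. 0. 0.] 0.5
[0. 0. 0.] 0.8
```

View pics/t2.png

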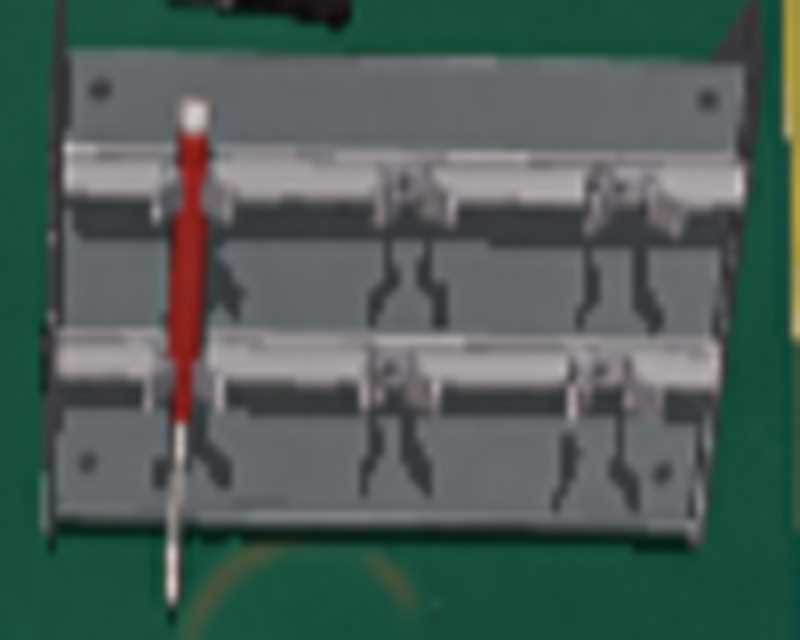

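View pics/s2.png

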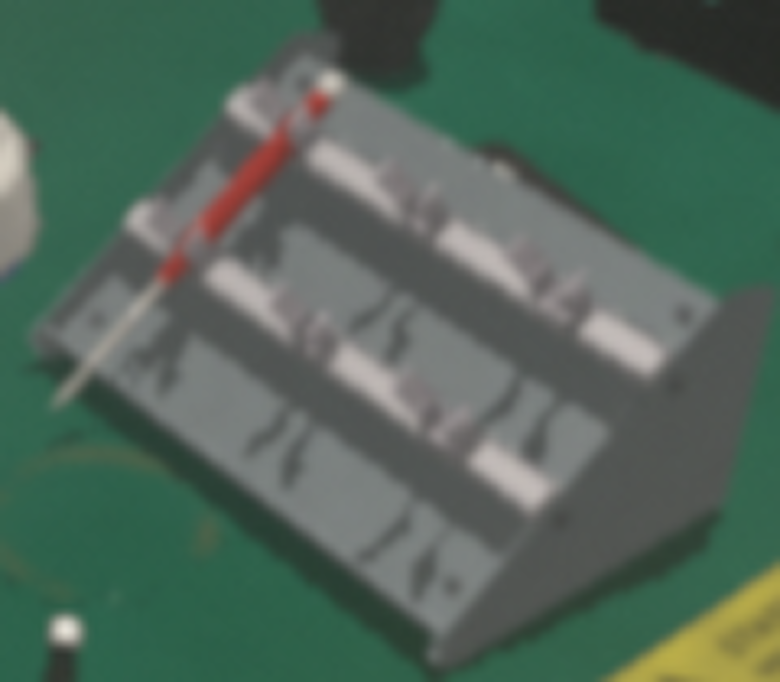

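View pics/t3.png

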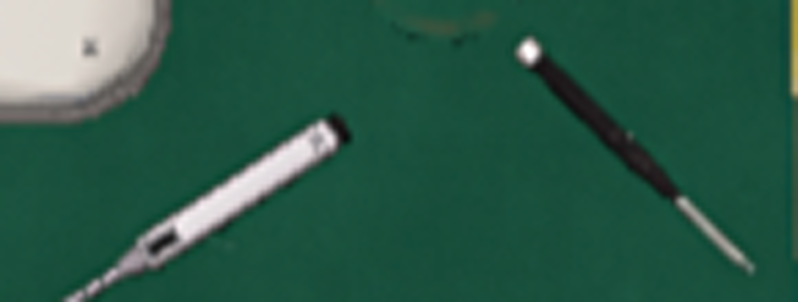

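```bash
cat > meas.py <<'E'
from h import *
import pickle
def comps(im,mask,box,minA):
    x0,y0,x1,y1=box
    m=np.zeros_like(mask,np.uint8); m[y0:y1,x0:x1]=mask[y0:y1,x0:x1]
    n,l,st,ce=cv2.connectedComponentsWithStats(m)
    return [(st[i],ce[i],l==i) for i in range(1,n) if st[i][4]>=minA]
def axis(mask):
    # ends of the long axis
    ys,xs=np.nonzero(mask);p=np.c_[xs,ys].astype(float);c=p.mean(0)
    w,v=np.linalg.eigh(np.cov((p-c).T));d=v[:,1]
    s=(p-c)@d; n=(p-c)@v[:,0]
    return c,d,s.min()-.5,s.max()+.5,4*np.sqrt(w[0])
E
python3 - <<'E'
from meas import *
t,s=pickle.load(open('c0.pkl','rb'))
for name,c,boxes in(('top',t,[(283,203,350,252),(365,190,420,243)]),('scene',s,[(242,228,318,255),(335,255,360,322)])):
    im=c['img'].astype(int)
    g=im[:,:,1]-np.maximum(im[:,:,0],im[:,:,2])
    ng=(g<15)
    for lab,b in zip(('pen','drv'),boxes):
        sub=im[b[1]:b[3],b[0]:b[2]]
        for st,ce,m in comps(im,ng.astype(np.uint8),b,20):
            cc,d,a,e,w=axis(m); print(name,lab,st,ce.round(2),'ends',(cc+a*d).round(1),(cc+e*d).round(1),'w',w.round(1))
        br=im.sum(2)>420
        for st,ce,m in comps(im,(br).astype(np.uint8),b,6):
            cc,d,a,e,w=axis(m); print('   bright',st,ce.round(2),'ends',(cc+a*d).round(1),(cc+e*d).round(1),'w',w.round(1))
E
```

```text
top pen [283 203  25  10 200] [292.93 206.92] ends [307.8 204.7] [282.  208.6] w 10.5
top pen [288 210  56  39 393] [318.89 227.38] ends [343.  211.7] [287.8 247.6] w 7.8
   bright [283 203  18   6  81] [290.06 204.96] ends [300.6 203.8] [282.3 205.8] w 5.8
   bright [299 212  42  29 205] [322.66 224.5 ] ends [340.1 213.2] [298.5 240.2] w 6.0
top drv [374 196  43  44 226] [391.86 214.89] ends [416.5 239.2] [374.  197.3] w 5.0
   bright [374 197   4   4  11] [375.82 198.82] ends [377.2 197.5] [374.5 200.2] w 3.9
   bright [404 226  11  11  18] [408.72 231.28] ends [403.4 225.9] [414.1 236.6] w 1.4
scene pen [249 231  66  20 458] [286.37 240.77] ends [314.2 247.3] [248.7 232. ] w 9.2
scene pen [242 238  16  17 145] [246.92 248.54] ends [239.4 239.5] [254.  257.1] w 11.3
   bright [269 235  42  12 183] [291.65 240.46] ends [310.6 244.7] [268.6 235.3] w 5.7
   bright [242 247   5   5  12] [243.17 248.75] ends [246. 247.] [240.9 250.2] w 4.0
   bright [249 248   3   3   6] [250.   248.83] ends [251.6 250. ] [248.6 247.8] w 2.1
scene drv [343 260  10  55 205] [347.13 283.  ] ends [349.8 259.4] [343.5 314.6] w 4.9
   bright [348 260   4   4  15] [349.6 261.4] ends [347.7 259.5] [351.5 263.3] w 4.2
   bright [344 297   3  16  29] [344.83 304.28] ends [345.6 296.6] [344.  312.5] w 2.2
```

```bash
python3 - <<'E'
from meas import *
t,s=pickle.load(open('c0.pkl','rb'))
np.set_printoptions(precision=4,suppress=True)
T={'pen':([(343,211.7),(287.8,247.6)],.007,57,157),'drv':([(374,197.3),(416.5,239.2)],.005,52,140)}
S={'pen':[(314.2,247.3),(248.7,232)],'drv':[(349.8,259.4),(343.5,314.6)]}
for k in T:
    uv,z,off,L=T[k]
    print(k,'tri',tri(t,uv,s,S[k]))
    for c,u in((t,uv),(s,S[k])):
        p=plane(c,u,z); d=p[1]-p[0];l=np.linalg.norm(d)
        print('  ends',p[:,:2].ravel(),'len',l,'mid',p[0]+d/l*off*1e-3, 'mid2',p[1]-d/l*(L-off)*1e-3,'dir(to handle)',np.degrees(np.arctan2(-d[1],-d[0])))
E
```

```text
pen tri [[ 0.4823 -0.0153  0.0079  0.0014]
 [ 0.3956  0.1191  0.0068  0.0017]]
  ends [ 0.483  -0.0158  0.3964  0.1187] len 0.15997320291210043 mid [0.4522 0.0322 0.007 ] mid2 [0.4506 0.0347 0.007 ] dir(to handle) -57.20994182804162
  ends [ 0.4823 -0.0142  0.3948  0.1193] len 0.15963106518096104 mid [0.451  0.0335 0.007 ] mid2 [0.4496 0.0357 0.007 ] dir(to handle) -56.75453630901076
drv tri [[ 0.5178 -0.092   0.0089  0.0006]
 [ 0.4151 -0.1933  0.0084  0.0005]]
  ends [ 0.5186 -0.0928  0.4154 -0.1943] len 0.14475505587986767 mid [ 0.4815 -0.1292  0.005 ] mid2 [ 0.4781 -0.1326  0.005 ] dir(to handle) 44.51997787703022
  ends [ 0.5203 -0.0889  0.4167 -0.1911] len 0.1455659035547089 mid [ 0.4833 -0.1254  0.005 ] mid2 [ 0.4794 -0.1293  0.005 ] dir(to handle) 44.60525520285738
```

```bash
python3 - <<'E'
from meas import *
t,s=pickle.load(open('c0.pkl','rb'))
np.set_printoptions(precision=2,suppress=True,linewidth=150)
for name,c,b in(('top',t,(326,112,418,150)),('scene',s,(352,170,448,250))):
    im=c['img'].astype(int); g=im.sum(2)
    x0,y0,x1,y1=b
    k=6
    big=cv2.resize(c['imgf'][y0:y1,x0:x1].astype(np.float32),None,fx=k,fy=k,interpolation=cv2.INTER_CUBIC).sum(2)
    m=(big>(400 if name=='top' else 430)).astype(np.uint8)
    cs,_=cv2.findContours(m,cv2.RETR_EXTERNAL,cv2.CHAIN_APPROX_NONE)
    for q in cs:
        if cv2.contourArea(q)<60*k: continue
        r=cv2.minAreaRect(q); bx=(cv2.boxPoints(r)+.5)/k-.5+[x0,y0]
        print(name,int(cv2.contourArea(q)/k/k),bx.ravel())
    v=cv2.cvtColor(m*180,cv2.COLOR_GRAY2BGR); cv2.imwrite(f'pics/rail_{name}.png',v)
E
```

```text
top 172 [367.92 139.42 411.25 139.42 411.25 147.08 367.92 147.08]
top 102 [347.3  138.78 367.21 138.24 367.48 148.09 347.57 148.62]
top 49 [328.82 144.18 329.13 138.13 341.82 138.79 341.5  144.84]
top 65 [398.39 116.94 414.39 116.73 414.47 123.02 398.47 123.24]
top 93 [375.75 116.42 398.08 116.42 398.08 124.25 375.75 124.25]
top 106 [348.22 116.22 374.56 115.83 374.65 121.81 348.31 122.2 ]
top 55 [329.28 121.35 329.62 115.19 343.45 115.96 343.11 122.12]
scene 65 [411.37 235.98 414.7  231.34 425.16 238.85 421.83 243.49]
scene 59 [389.88 220.84 392.89 216.61 405.81 225.84 402.79 230.06]
scene 62 [428.6  215.81 431.67 211.2  442.4  218.35 439.33 222.97]
scene 17 [352.67 219.26 361.37 209.6  362.88 210.96 354.18 220.62]
scene 53 [370.99 207.56 373.9  203.44 385.87 211.87 382.96 215.99]
scene 64 [406.6  201.81 409.44 197.54 422.71 206.39 419.87 210.66]
scene 13 [358.87 196.65 362.6  195.76 364.03 201.72 360.3  202.62]
scene 56 [386.72 189.29 389.29 185.19 402.32 193.34 399.76 197.44]
scene 16 [374.25 180.09 377.65 178.18 381.04 184.23 377.64 186.14]
```

```bash
python3 - <<'E'
import cv2,numpy as np
a=cv2.imread('pics/rail_top.png');b=cv2.imread('pics/rail_scene.png')
w=max(a.shape[1],b.shape[1]);f=lambda i:cv2.copyMakeBorder(i,0,4,0,w-i.shape[1],cv2.BORDER_CONSTANT,value=(0,0,255))
i=np.vstack([f(a),f(b)]);print(i.shape);cv2.imwrite('pics/rails.png',cv2.resize(i,None,fx=.8,fy=.8))
E
```

```text
(716, 576, 3)
```

View pics/rails.png

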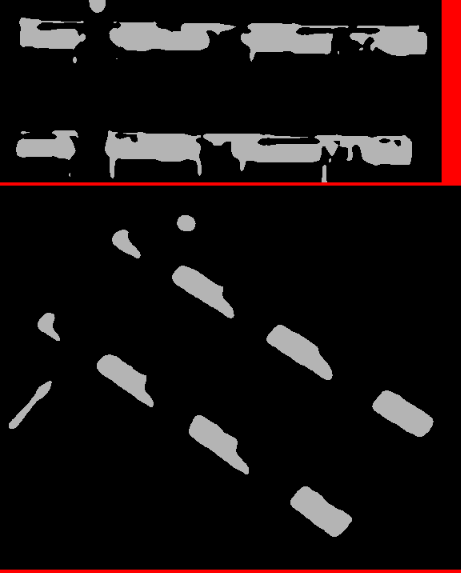

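```bash
cat > rail.py <<'E'
from meas import *
from scipy.ndimage import map_coordinates
np.set_printoptions(precision=4,suppress=True,linewidth=150)
t,s=pickle.load(open('c0.pkl','rb'))
def band(c,p,n,h=7):
    g=c['imgf'].sum(2); q=np.arange(-h,h+.01,.1)
    v=map_coordinates(g,[p[1]+n[1]*q,p[0]+n[0]*q],order=1)
    pk=v[abs(q)<3].max(); i0=np.argmax(np.where(abs(q)<3,v,-1))
    lo=i0
    while lo>0 and v[lo]>(v[:i0].min()+pk)/2: lo-=1
    hi=i0
    while hi<len(q)-1 and v[hi]>(v[i0:].min()+pk)/2: hi+=1
    return np.array(p)+np.outer([q[lo],q[hi]],n)
res={}
for r,lists in {'up':([(334,118.8),(338,118.8),(355,119),(360,119),(363,119),(384,119.5),(390,119.6),(408,120),(411,120)],[(393,191),(395,192),(411,203),(413,204),(432,215),(435,217),(438,219)]),
 'low':([(332,141.6),(336,141.6),(352,142),(356,142),(360,142),(380,143),(385,143),(402,143.5),(407,143.6)],[(376,208),(378,209.5),(395,221.5),(397,223),(415,235.5),(418,237.5),(421,239.5)])}.items():
    for c,l,n in((t,lists[0],(0,1.)),(s,lists[1],(-.56,.83))):
        n=np.array(n)/np.hypot(*n)
        B=np.array([band(c,p,n) for p in l])
        nm='t' if c is t else 's'
        res[r,nm]=[cv2.fitLine(B[:,k].astype(np.float32),cv2.DIST_HUBER,0,.01,.01).ravel() for k in(0,1)]
        print(r,nm,'width',np.linalg.norm(B[:,1]-B[:,0],axis=1)); print(B.reshape(-1,4).round(1).tolist())
L={}
for r in('up','low'):
  for k in(0,1):
    N=[];D=[]
    for c,nm in((t,'t'),(s,'s')):
        vx,vy,x,y=res[r,nm][k]
        d=rayd(c,[(x-30*vx,y-30*vy),(x+30*vx,y+30*vy)]); n=np.cross(d[0],d[1]);n/=np.linalg.norm(n);N.append(n);D.append(n@c['eye'])
    dr=np.cross(*N);dr/=np.linalg.norm(dr); dr*=np.sign(dr[1])
    p=np.linalg.solve(np.array([*N,[0,1,0]]),[*D,-.08]); L[r,k]=(p,dr)
    print(r,'far' if k==0 else 'near','edge at y=-.08',p,'dir',dr,'yaw',np.degrees(np.arctan2(-dr[0],dr[1])))
pickle.dump(L,open('rail.pkl','wb'))
c=[(L[r,0][0]+L[r,1][0])/2 for r in('low','up')]
d=c[1]-c[0];print('rail spacing',np.linalg.norm(d),'slope',np.degrees(np.arctan2(d[2],np.hypot(d[0],d[1]))),'mid',(c[0]+c[1])/2)
E
python3 rail.py
```

```text
up t width [4.4 4.6 6.7 5.1 4.8 6.3 4.3 6.3 5.9]
[[334.0, 117.6, 334.0, 122.0], [338.0, 117.4, 338.0, 122.0], [355.0, 115.9, 355.0, 122.6], [360.0, 117.3, 360.0, 122.4], [363.0, 117.7, 363.0, 122.5], [384.0, 116.4, 384.0, 122.7], [390.0, 118.7, 390.0, 123.0], [408.0, 117.3, 408.0, 123.6], [411.0, 117.3, 411.0, 123.2]]
up s width [4.9 4.7 5.  5.1 5.1 5.1 5.2]
[[394.5, 188.8, 391.7, 192.9], [396.3, 190.1, 393.7, 194.0], [412.7, 200.4, 409.9, 204.6], [414.7, 201.4, 411.9, 205.7], [433.3, 213.1, 430.4, 217.3], [436.3, 215.0, 433.5, 219.2], [439.5, 216.8, 436.5, 221.2]]
low t width [4.3 4.2 6.4 6.  6.3 4.1 4.2 6.  5. ]
[[332.0, 140.4, 332.0, 144.7], [336.0, 140.4, 336.0, 144.6], [352.0, 138.8, 352.0, 145.2], [356.0, 139.2, 356.0, 145.2], [360.0, 139.3, 360.0, 145.6], [380.0, 141.6, 380.0, 145.7], [385.0, 141.5, 385.0, 145.7], [402.0, 139.3, 402.0, 145.3], [407.0, 141.1, 407.0, 146.1]]
low s width [5.4 5.5 5.2 5.4 5.1 5.7 5.5]
[[377.5, 205.8, 374.4, 210.3], [379.5, 207.3, 376.4, 211.8], [396.3, 219.5, 393.4, 223.8], [398.6, 220.7, 395.5, 225.2], [416.4, 233.4, 413.5, 237.7], [419.6, 235.1, 416.4, 239.8], [422.4, 237.4, 419.3, 242.0]]
up far edge at y=-.08 [ 0.6954 -0.08    0.0855] dir [-0.003   0.9998  0.0217] yaw 0.17081540678473628
up near edge at y=-.08 [ 0.684 -0.08   0.081] dir [ 0.0204  0.9998 -0.0015] yaw -1.1672727429158283
low far edge at y=-.08 [ 0.6496 -0.08    0.054 ] dir [0.0075 0.9997 0.0239] yaw -0.43158413285918645
low near edge at y=-.08 [ 0.6385 -0.08    0.0483] dir [0.0161 0.9999 0.0038] yaw -0.9200086294613652
rail spacing 0.05581188474584667 slope 35.04039201125111 mid [ 0.6669 -0.08    0.0672]
```

```bash
python3 - <<'E'
from rail import *
print('-----')
o=lambda u,v:((u+.5)/8-.5+322,(v+.5)/8-.5+98)
zu,zl=.070+.016,.070-.016
for nm,z,pts in(('low ends',zl,[(328.8,142),(411.25,144)]),('up ends',zu,[(329.3,119),(414.4,120.5)]),
  ('low clips',zl,[o(183,380),o(395,370),o(602,370)]),('up clips',zu,[o(192,190),o(405,185),o(623,185)])):
    p=plane(t,pts,z);print(nm,p[:,:2].tolist(),np.linalg.norm(np.diff(p,axis=0),axis=1))
# near edge of rails with z priors
# rail mid z .0704; near edges are 35 mm/21mm along slope
for r,off in(('low',-.035),('up',.021)):
    z=.0704+off*np.sin(np.radians(35))
    for c,nm in((t,'t'),(s,'s')):
        vx,vy,x,y=res[r,nm][1]
        p=plane(c,[(x-30*vx,y-30*vy),(x+30*vx,y+30*vy)],z)
        d=p[1]-p[0]; q=p[0]+d*(-.08-p[0,1])/d[1]
        print(r,nm,q,'-> mid x',q[0]-off*np.cos(np.radians(35)),'yaw',np.degrees(np.arctan(-d[0]/d[1])))
E
```

```text
up t width [4.4 4.6 6.7 5.1 4.8 6.3 4.3 6.3 5.9]
[[334.0, 117.6, 334.0, 122.0], [338.0, 117.4, 338.0, 122.0], [355.0, 115.9, 355.0, 122.6], [360.0, 117.3, 360.0, 122.4], [363.0, 117.7, 363.0, 122.5], [384.0, 116.4, 384.0, 122.7], [390.0, 118.7, 390.0, 123.0], [408.0, 117.3, 408.0, 123.6], [411.0, 117.3, 411.0, 123.2]]
up s width [4.9 4.7 5.  5.1 5.1 5.1 5.2]
[[394.5, 188.8, 391.7, 192.9], [396.3, 190.1, 393.7, 194.0], [412.7, 200.4, 409.9, 204.6], [414.7, 201.4, 411.9, 205.7], [433.3, 213.1, 430.4, 217.3], [436.3, 215.0, 433.5, 219.2], [439.5, 216.8, 436.5, 221.2]]
low t width [4.3 4.2 6.4 6.  6.3 4.1 4.2 6.  5. ]
[[332.0, 140.4, 332.0, 144.7], [336.0, 140.4, 336.0, 144.6], [352.0, 138.8, 352.0, 145.2], [356.0, 139.2, 356.0, 145.2], [360.0, 139.3, 360.0, 145.6], [380.0, 141.6, 380.0, 145.7], [385.0, 141.5, 385.0, 145.7], [402.0, 139.3, 402.0, 145.3], [407.0, 141.1, 407.0, 146.1]]
low s width [5.4 5.5 5.2 5.4 5.1 5.7 5.5]
[[377.5, 205.8, 374.4, 210.3], [379.5, 207.3, 376.4, 211.8], [396.3, 219.5, 393.4, 223.8], [398.6, 220.7, 395.5, 225.2], [416.4, 233.4, 413.5, 237.7], [419.6, 235.1,
[... 703 characters left out ...]
0.6874452566707763, -0.1786160744146982]] [0.1973]
low clips [[0.6378653329485799, -0.017926876130093312], [0.6407981668661479, -0.08110715679879377], [0.6406830942100845, -0.1428362402213017]] [0.0632 0.0617]
up clips [[0.6857127676329625, -0.01895069376328764], [0.6871256921724962, -0.08065162974463877], [0.6870420501714773, -0.1438604745488718]] [0.0617 0.0632]
low t [ 0.6379 -0.08    0.0503] -> mid x 0.6666110407845748 yaw -0.9782600009169394
low s [ 0.6365 -0.08    0.0503] -> mid x 0.6651861359229041 yaw -1.1351585461978306
up t [ 0.6835 -0.08    0.0824] -> mid x 0.6663367579817219 yaw -1.1382202316045613
up s [ 0.6824 -0.08    0.0824] -> mid x 0.6651495442884366 yaw -1.0664753301180867
```

```bash
cat >> h.py <<'E'
def goto(pos,Rt,show=True):
    o=observe();Rc=R.from_euler('xyz',o['tcp_rot'],degrees=True)
    sh=Rc.inv().apply(np.array(pos)-o['tcp_pos'])/.025
    rv=np.degrees((Rc.inv()*Rt).as_rotvec())/5
    if show: print('t',round(o['time'],2),'shift',sh.round(3),'turn',rv.round(3))
    return sh,rv
def down(h): # tool z down, tool x heading h
    return R.from_euler('xyz',[180,0,h],degrees=True)
psi=np.radians(-1.08)
a=np.radians(35)
Xs=np.array([np.cos(a)*np.cos(psi),np.cos(a)*np.sin(psi),np.sin(a)])
Ys=np.array([-np.sin(psi),np.cos(psi),0]); Zs=np.cross(Xs,Ys)
M=np.array([.666,-.0805,.070])
narrow=M+.007*Zs; wide=M-.062*Ys+.009*Zs
def slope(sign): # tool z into slope, tool x = sign*Xs
    x=sign*Xs; z=-Zs; return R.from_matrix(np.c_[x,np.cross(z,x),z])
E
python3 - <<'E'
from h import *
import pickle
t,s=pickle.load(open('c0.pkl','rb'))
np.set_printoptions(precision=3,suppress=True)
for z in(.3,.2,.1): print(z,plane(t,[(0,262),(90,262),(100,235),(175,180),(120,95)],z)[:,:2].tolist())
print(plane(t,[(238,235),(215,235),(245,262),(286,300)],.0))
print(proj(t,observe()['tcp_pos']),proj(s,observe()['tcp_pos']))
print(Zs,narrow,wide)
goto((.3,.3,.25),down(150)); goto((.3,.3,.3),down(150))
E
```

```text
0.3 [[0.3747736219964981, 0.5732850789478284], [0.3741042469265808, 0.4247084530732087], [0.4187564992061914, 0.4111287104025515], [0.5119324191626607, 0.28973821824364887], [0.6634916182619488, 0.392415987814027]]
0.2 [[0.37148018726439885, 0.6528243526693538], [0.3707099470940175, 0.4818593873286433], [0.4220906452248959, 0.4662333746812444], [0.5293068229525378, 0.32655109853269343], [0.7037037919814453, 0.44470091659811917]]
0.1 [[0.3681867525322996, 0.7323636263908792], [0.36731564726145427, 0.5390103215840779], [0.42542479124360044, 0.5213380389599371], [0.5466812267424149, 0.36336397882173793], [0.7439159657009418, 0.49698584538221136]]
[[0.427 0.241 0.   ]
 [0.428 0.297 0.   ]
 [0.362 0.223 0.   ]
 [0.272 0.123 0.   ]]
[[ 10.979 359.522]] [[76.697 96.426]]
[-0.573  0.011  0.819] [ 0.662 -0.08   0.076] [ 0.66  -0.142  0.077]
t 0.8 shift [-7.498 -9.777 -0.747] turn [ 0.002 -0.     2.244]
t 0.8 shift [-7.498 -9.777 -2.747] turn [ 0.002 -0.     2.244]
```

```bash
python3 - <<'E'
from h import *
goto((.22,.40,.28),down(150)); goto((.36,.235,.28),down(130)); goto((.44,.10,.22),down(123))
E
```

```text
t 0.8 shift [-3.18  -7.02  -1.947] turn [ 2.000e-03 -0.000e+00  2.244e+00]
t 0.8 shift [-10.607 -11.466  -1.948] turn [ 2.000e-03 -0.000e+00  6.244e+00]
t 0.8 shift [-15.375 -15.548   0.452] turn [ 2.000e-03 -1.000e-03  7.644e+00]
```

send_rows(targets=[[-0.65,-1.4,-0.4,0,0,0.5,85],[-1.3,-2.8,-0.8,0,0,1,85],[-1.9,-4.2,-1.2,0,0,1.4,85],[-2.6,-5.6,-1.6,0,0,1.8,85],[-3.2,-7,-1.95,0,0,2.2,85],[-4.4,-7.8,-1.95,0,0,2.8,85],[-5.6,-8.5,-1.95,0,0,3.4,85],[-6.8,-9.2,-1.95,0,0,4,85]])

```text
time: 1.47
tcp_pos: [0.2887, 0.318, 0.2807]
tcp_rot: [179.9, -0.0, 141.1]
force: [0.4, -0.4, 0.4]
finger_gap: 0.988
```

```bash
python3 - <<'E'
from h import *
goto((.36,.235,.28),down(130)); goto((.44,.10,.22),down(123)); goto((.4508,.034,.12),down(123));print(observe()['joints'].round(1))
E
```

```text
t 1.47 shift [-4.305 -0.794  0.027] turn [ 1.700e-02 -2.000e-03  2.226e+00]
t 1.47 shift [-10.185  -2.994   2.423] turn [ 1.700e-02 -3.000e-03  3.626e+00]
t 1.47 shift [-12.179  -4.784   6.42 ] turn [ 1.700e-02 -3.000e-03  3.626e+00]
[-48.9  20.8  -7.1 117.9   3.8  41.4  -7.2]
```

send_rows(targets=[[-1.5,-0.3,0,0,0,0.7,85],[-3,-0.6,0,0,0,1.4,85],[-4.3,-0.8,0,0,0,2.2,85],[-5.8,-1.4,0.3,0,0,2.6,85],[-7.3,-2,0.8,0,0,3,85],[-8.7,-2.6,1.2,0,0,3.6,85],[-10.2,-3,1.6,0,0,3.6,85],[-11.2,-3.8,2.4,0,0,3.6,85]])

```text
time: 2.13
tcp_pos: [0.4518, 0.0684, 0.221]
tcp_rot: [179.6, 0.2, 123.1]
force: [1.7, -0.1, -0.4]
finger_gap: 0.993
```

```bash
python3 - <<'E'
from h import *
o=observe();print(o['tcp_pos'],o['tcp_rot'],o['joints'].round(1))
goto((.4508,.034,.08),down(123))
E
```

```text
[0.45184592 0.06843475 0.2210467 ] [179.55782155   0.1832321  123.13681365] [-13.6  28.   -1.3 119.1   1.2  32.4  17.4]
t 2.13 shift [-1.112 -0.832  5.639] turn [0.088 0.037 0.028]
```

```bash
python3 - <<'E'
from h import *
import pickle
np.set_printoptions(precision=3,suppress=True)
t,s=pickle.load(open('c0.pkl','rb'))
print(plane(t,[(283,211),(295,211),(305,207),(310,198),(310,180)],.0)[:,:2])
crop(t,255,150,350,255,6,'pics/t4.png')
E
```

```text
[[0.486 0.132]
 [0.486 0.102]
 [0.496 0.078]
 [0.518 0.065]
 [0.563 0.065]]
```

View pics/t4.png

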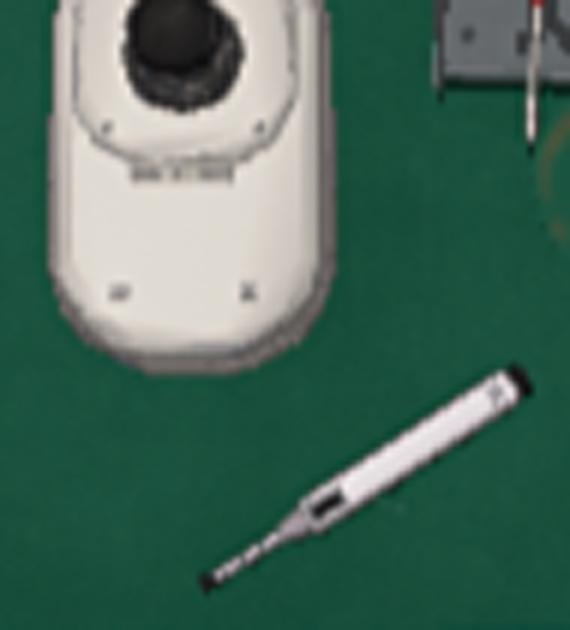

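send_rows(targets=[[-0.6,-0.4,1.2,0.05,0,0,38],[-1.1,-0.8,2.4,0.09,0.04,0.03,38],[-1.1,-0.8,3.8,0.09,0.04,0.03,38],[-1.1,-0.8,5,0.09,0.04,0.03,38],[-1.1,-0.8,5.6,0.09,0.04,0.03,38],[-1.1,-0.8,5.6,0.09,0.04,0.03,38]])

```text
time: 2.63
tcp_pos: [0.4438, 0.0358, 0.0774]
tcp_rot: [-179.3, -0.3, 123.1]
force: [0.8, 1.1, 0.2]
finger_gap: 0.446
```

```bash
python3 - <<'E'
from h import *
o=observe();print(o['tcp_pos'],o['tcp_rot'],o['finger_gap'])
goto((.4508,.034,.0025),down(123))
for n,b in(('top',(270,180,370,255)),('scene',(240,190,330,265))):
    c=cam(n); crop(c,*b,6,f'pics/a_{n}.png'); print(proj(c,o['tcp_pos']))
E
```

```text
[0.44376327 0.03576032 0.07739117] [-179.28901982   -0.33318231  123.07613914] 0.44589727017964653
t 2.63 shift [-0.23   0.235  2.992] turn [-0.142 -0.067  0.016]
[[322.34050003 226.30809454]]
[[285.06369727 217.20629346]]
```

View pics/a_top.png

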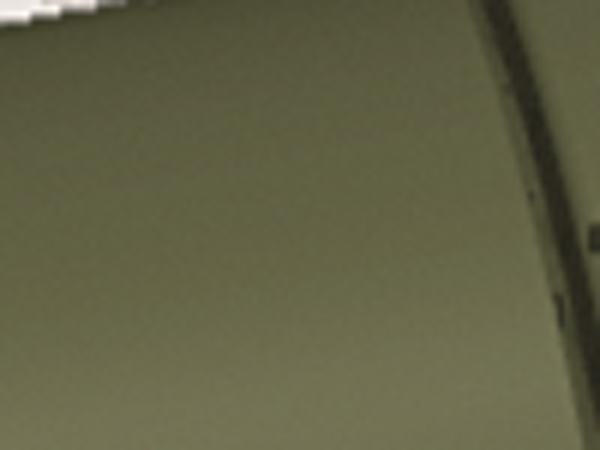

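View pics/a_scene.png

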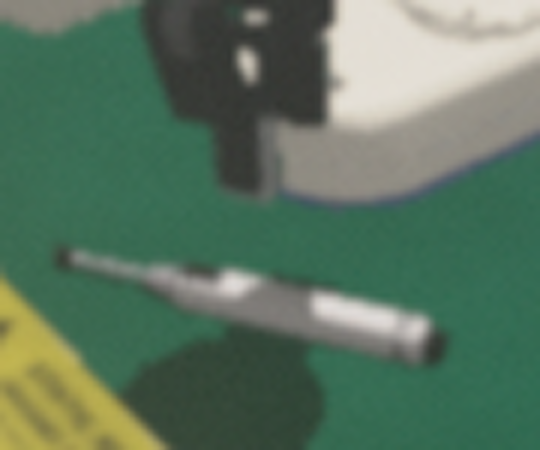

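send_rows(targets=[[-0.1,0.1,0.5,0,0,0,38],[-0.2,0.2,1.2,0,0,0,38],[-0.23,0.23,1.7,-0.1,-0.05,0,38],[-0.23,0.23,1.9,-0.1,-0.05,0,38],[-0.23,0.23,1.9,-0.1,-0.05,0,38],[-0.23,0.23,1.9,-0.1,-0.05,0,38]])

```text
time: 3.23
tcp_pos: [0.4533, 0.0343, 0.0335]
tcp_rot: [179.9, 0.1, 123.1]
force: [-0.1, -0.3, 0.1]
finger_gap: 0.443
```

```bash
python3 - <<'E'
from h import *
o=observe();print(o['tcp_pos'],o['tcp_rot'],o['force'])
goto((.4508,.034,.003),down(123))
E
```

```text
[0.4532749  0.0342775  0.03348837] [1.79885513e+02 7.71135488e-02 1.23077133e+02] [-0.05667592 -0.25908697  0.10714054]
t 3.23 shift [ 0.046 -0.091  1.219] turn [0.023 0.015 0.015]
```

send_rows(targets=[[0.05,-0.09,0.4,0,0,0,38],[0.05,-0.09,0.8,0,0,0,38],[0.05,-0.09,1.1,0,0,0,38],[0.05,-0.09,1.22,0,0,0,38],[0.05,-0.09,1.22,0,0,0,38],[0.05,-0.09,1.22,0,0,0,38]])

```text
time: 3.73
tcp_pos: [0.4538, 0.0325, 0.0091]
tcp_rot: [-179.6, 0.1, 123.1]
force: [0.0, -0.0, 0.0]
finger_gap: 0.449
```

send_rows(targets=[[0,0,0,0,0,0,25],[0,0,0,0,0,0,15],[0,0,0,0,0,0,5],[0,0,0,0,0,0,0],[0,0,0,0,0,0,0],[0,0,0,0,0,0,0],[0,0,0,0,0,0,0],[0,0,0,0,0,0,0]], newtons=80)

```text
time: 4.4
tcp_pos: [0.4533, 0.0326, 0.0092]
tcp_rot: [-179.6, 0.1, 123.1]
force: [-0.5, -0.4, 7.4]
finger_gap: 0.129
```

```bash
python3 - <<'E'
from h import *
o=observe();print(o['tcp_pos'],o['tcp_rot'],o['force'],o['finger_gap'],o['joints'].round(1))
goto((.46,.0,.16),down(150)) 
c=cam('scene'); crop(c,240,190,330,265,6,'pics/b_s.png')
E
```

```text
[0.45328394 0.03256502 0.00915627] [-1.79590497e+02  9.68488995e-02  1.23050075e+02] [-0.47542003 -0.38692844  7.36073987] 0.12852149242595312 [ -8.6  52.7  -2.4 126.3  58.3   2.5 -35.3]
t 4.4 shift [-1.249 -0.528 -6.028] turn [-0.085 -0.    -5.39 ]
```

View pics/b_s.png

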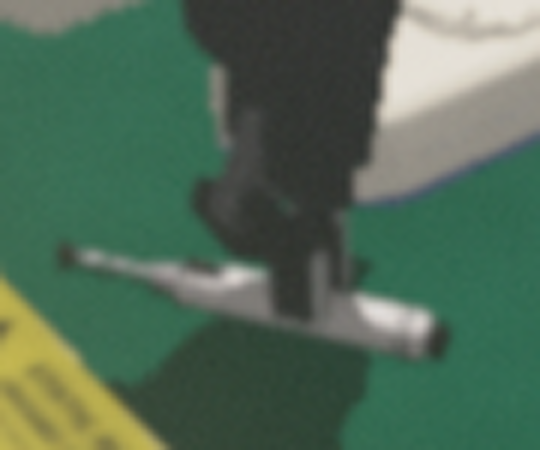

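send_rows(targets=[[0,0,0,0,0,0,20],[0,0,0,0,0,0,38],[0,0,0,0,0,0,38],[0,0,0,0,0,0,38],[0,0,-0.5,0,0,0,38],[0,0,-1,0,0.5,0,38],[0,0,-1.2,0,1,0,38],[0,0,-1.2,0,1,0,38]])

```text
time: 5.12
tcp_pos: [0.4544, 0.0299, 0.0388]
tcp_rot: [-179.6, -5.1, 122.6]
force: [0.2, -0.2, -1.3]
finger_gap: 0.445
```

```bash
python3 - <<'E'
from h import *
o=observe();print(o['tcp_pos'],o['tcp_rot'],o['force'],o['finger_gap'],o['joints'].round(1))
goto((.4508,.034,.003),down(123)*R.from_euler('y',5,degrees=True)) 
c=cam('scene'); crop(c,240,190,330,265,6,'pics/b_s2.png')
import pickle;pickle.dump(c,open('c1.pkl','wb'))
E
```

```text
[0.45435306 0.02991405 0.03876595] [-179.63826235   -5.05019823  122.59554421] [ 0.23422043 -0.18576213 -1.2711995 ] 0.4449966965912184 [  8.5  50.9 -24.4 122.8  52.   18.2 -26.1]
t 5.12 shift [ 0.087 -0.023  1.444] turn [-0.065 -0.01  -0.081]
```

View pics/b_s2.png

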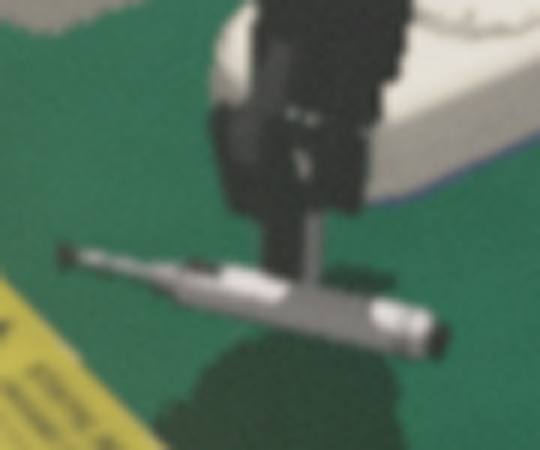

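send_rows(targets=[[0.09,-0.02,0.4,-0.06,0,-0.08,38],[0.09,-0.02,0.8,-0.06,0,-0.08,38],[0.09,-0.02,1.15,-0.06,0,-0.08,38],[0.09,-0.02,1.4,-0.06,0,-0.08,38],[0.09,-0.02,1.44,-0.06,0,-0.08,38],[0.09,-0.02,1.44,-0.06,0,-0.08,38]])

```text
time: 5.67
tcp_pos: [0.4485, 0.0377, 0.0017]
tcp_rot: [-179.7, -4.9, 123.6]
force: [0.3, 0.4, 0.3]
finger_gap: 0.444
```

```bash
python3 - <<'E'
from h import *
o=observe();print(o['tcp_pos'],o['tcp_rot'],o['force'],o['finger_gap'],o['joints'].round(1))
goto((.4508,.034,.003),down(123)*R.from_euler('y',5,degrees=True)) 
E
```

```text
[0.44845995 0.03766163 0.00173062] [-179.73002282   -4.94704474  123.57956683] [0.33169393 0.38541796 0.28255842] 0.4444977960993478 [  1.8  54.2 -15.1 124.2  58.1   9.3 -31.7]
t 5.67 shift [-0.169 -0.003 -0.066] turn [-0.064  0.011  0.115]
```

send_rows(targets=[[-0.15,0,-0.05,-0.06,0,0.1,38],[-0.15,0,-0.05,-0.06,0,0.1,38],[-0.15,0,-0.05,-0.06,0,0.1,25],[-0.15,0,-0.05,-0.06,0,0.1,10],[-0.15,0,-0.05,-0.06,0,0.1,0],[-0.15,0,-0.05,-0.06,0,0.1,0],[-0.15,0,-0.05,-0.06,0,0.1,0],[-0.15,0,-0.05,-0.06,0,0.1,0]], newtons=80)

```text
time: 6.33
tcp_pos: [0.4516, 0.0335, 0.0038]
tcp_rot: [179.9, -5.0, 122.9]
force: [-0.3, -0.7, 5.4]
finger_gap: 0.135
```

```bash
python3 - <<'E'
from h import *
o=observe();print(o['tcp_pos'],o['tcp_rot'],o['force'],o['finger_gap'],o['joints'].round(1))
E
```

```text
[0.4516471  0.03349953 0.00381345] [179.85427906  -4.95979834 122.90749281] [-0.29135104 -0.66698012  5.39127356] 0.13539389014782327 [  2.7  54.  -15.5 124.1  58.    9.4 -31.6]
```

send_rows(targets=[[0,0,-0.3,0,0,0,0],[0,0,-0.7,0,0,0,0],[0,0,-1.2,0,0,0,0],[0,0,-1.8,0,0,0,0],[0,0,-2.5,0,0,0,0],[0,0,-3,0,0,0,0],[0,0,-3,0,0,0,0]])

```text
time: 6.92
tcp_pos: [0.4561, 0.0279, 0.0798]
tcp_rot: [179.7, -4.9, 122.9]
force: [-0.5, -1.1, -0.6]
finger_gap: 0.134
```

```bash
python3 - <<'E'
from h import *
o=observe();print(o['tcp_pos'],o['tcp_rot'],o['force'],o['finger_gap'],o['joints'].round(1))
c=cam('scene'); crop(c,230,160,340,265,6,'pics/b_s3.png');print(proj(c,o['tcp_pos']))
E
```

```text
[0.45609629 0.02793104 0.07979768] [179.69545681  -4.91557437 122.86400602] [-0.46405025 -1.09173904 -0.57936223] 0.13380188875623036 [ 13.   47.1 -31.  122.3  47.6  24.1 -22. ]
[[291.940099   215.91851026]]
```

View pics/b_s3.png

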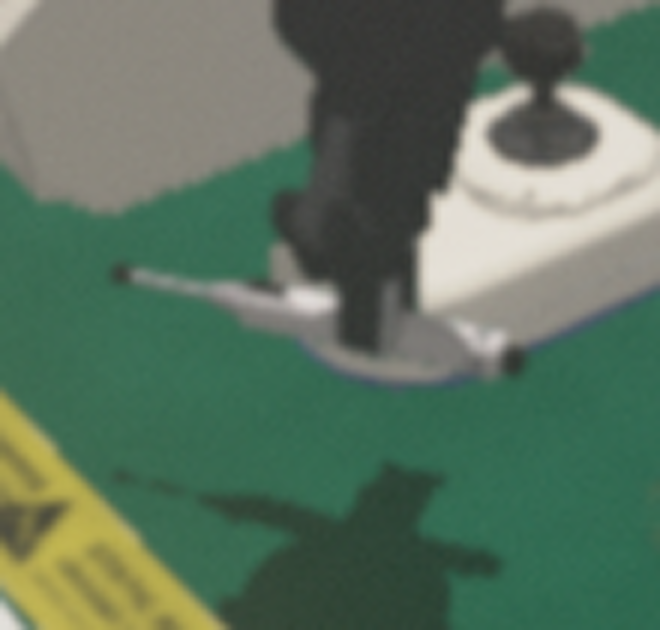

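```bash
cat >> h.py <<'E'
Rg=R.from_euler('xyz',[179.85,-4.96,122.9],degrees=True); tg=np.array([.4516,.0335,.0038])
Rpen=down(122.9)
p_pen=Rg.inv().apply(np.array([.4508,.034,.007])-tg); rel_pen=Rpen.inv()*Rg
def pen_at(h,dx=0,dy=0):
    Rt=slope(-1)*rel_pen
    return wide+h*Zs+dx*Xs+dy*Ys-Rt.apply(p_pen), Rt
def pen_now():
    o=observe();Rc=R.from_euler('xyz',o['tcp_rot'],degrees=True)
    m=o['tcp_pos']+Rc.apply(p_pen)-wide
    Rp=(Rc*rel_pen.inv())
    e=np.degrees((slope(-1).inv()*Rp).as_rotvec())
    print('pen rel place mm (X,Y,Z)',(1e3*np.array([m@Xs,m@Ys,m@Zs])).round(1),'rot err',e.round(2),'F',o['force'].round(1),'Fz_s',(o['force']@Zs).round(1),'gap',o['finger_gap'].round(3),'j',o['joints'].round(0),'t',o['time'].round(2))
E
python3 - <<'E'
from h import *
print(p_pen)
P,Q=pen_at(.08);print(P); goto(P,Q)
goto((.5,-.03,.22),Q); pen_now()
E
```

```text
[ 0.00112782 -0.00039195 -0.00311519]
[ 0.61633454 -0.14117455  0.14077328]
t 6.97 shift [-8.921  1.742 -3.255] turn [ -2.455  -6.385 -11.124]
t 6.97 shift [-2.411  0.258 -5.879] turn [ -2.455  -6.385 -11.124]Traceback (most recent call last):
  File "<stdin>", line 4, in <module>
  File "h.py", line 54, in pen_now
    print('pen rel place mm (X,Y,Z)',(1e3*np.array([m@Xs,m@Ys,m@Zs])).round(1),'rot err',e.round(2),'F',o['force'].round(1),'Fz_s',(o['force']@Zs).round(1),'gap',o['finger_gap'].round(3),'j',o['joints'].round(0),'t',o['time'].round(2))
                                                                                                                                                                  ^^^^^^^^^^^^^^^^^^^^^
AttributeError: 'float' object has no attribute 'round'
```

```bash
sed -i "s/o\['finger_gap'\].round(3)/round(o['finger_gap'],3)/;s/o\['time'\].round(2)/round(o['time'],2)/;s/(o\['force'\]@Zs).round(1)/round(float(o['force']@Zs),1)/" h.py; python3 -c "
from h import *
pen_now()"
```

```text
pen rel place mm (X,Y,Z) [-167.8  166.9  123.1] rot err [17.03 32.07 54.27] F [ 0.5  0.1 -0.9] Fz_s -1.0 gap 0.136 j [ 13.  47. -31. 122.  48.  24. -22.] t 6.97
```

send_rows(targets=[[-0.3,0,-1,0,0,0,0],[-0.6,0.1,-2,-0.2,-0.4,-0.7,0],[-1,0.1,-3.2,-0.4,-1.1,-1.9,0],[-1.4,0.2,-4.4,-0.6,-1.8,-3.1,0],[-1.8,0.2,-5.4,-0.9,-2.5,-4.3,0],[-2.2,0.3,-5.9,-1.2,-3.2,-5.5,0],[-2.4,0.3,-5.9,-1.5,-3.9,-6.7,0],[-2.4,0.3,-5.9,-1.7,-4.5,-7.8,0]])

```text
time: 7.63
tcp_pos: [0.5003, -0.0298, 0.2198]
tcp_rot: [176.1, 19.5, 160.6]
force: [2.2, -0.7, -2.4]
finger_gap: 0.135
```

```bash
python3 - <<'E'
from h import *
pen_now();print(observe()['tcp_pos'])
P,Q=pen_at(.08); goto(P,Q)
E
```

```text
pen rel place mm (X,Y,Z) [-50.9 109.6 212.5] rot err [ 5.4   9.87 16.58] F [ 2.2 -0.7 -2.4] Fz_s -3.2 gap 0.135 j [ 18.  29. -34. 130.  76.  22. -10.] t 7.63
[ 0.5003479  -0.02984638  0.21977102]
t 7.63 shift [-4.463 -2.991  4.741] turn [-0.789 -1.965 -3.403]
```

send_rows(targets=[[-0.6,-0.5,0,-0.2,-0.5,-0.8,0],[-1.5,-1.1,0.4,-0.4,-1,-1.7,0],[-2.4,-1.7,1.2,-0.6,-1.5,-2.5,0],[-3.2,-2.3,2.2,-0.8,-1.9,-3.4,0],[-4,-2.8,3.2,-0.8,-1.97,-3.4,0],[-4.46,-3,4.2,-0.8,-1.97,-3.4,0],[-4.46,-3,4.7,-0.8,-1.97,-3.4,0],[-4.46,-3,4.7,-0.8,-1.97,-3.4,0]])

```text
time: 8.3
tcp_pos: [0.6146, -0.1423, 0.1368]
tcp_rot: [179.6, 29.6, 178.5]
force: [-1.1, 1.0, 0.5]
finger_gap: 0.135
```

```bash
python3 - <<'E'
from h import *
pen_now();print(observe()['tcp_pos'])
P,Q=pen_at(.08); goto(P,Q); P,Q=pen_at(.045); goto(P,Q)
t=cam('top');s=cam('scene')
crop(t,310,90,430,190,6,'pics/c_t.png');crop(s,330,130,470,270,5,'pics/c_s.png')
E
```

```text
pen rel place mm (X,Y,Z) [-3.7 -1.1 77.7] rot err [0.02 0.43 0.41] F [-1.1  1.   0.5] Fz_s 1.0 gap 0.135 j [ 34.  47. -36. 122. 124.  23. -18.] t 8.3
[ 0.61460071 -0.14227076  0.13678504]
t 8.3 shift [-0.138  0.046 -0.105] turn [ 0.002 -0.085 -0.082]
t 8.3 shift [-0.27   0.043  1.289] turn [ 0.002 -0.085 -0.082]
```

View pics/c_t.png

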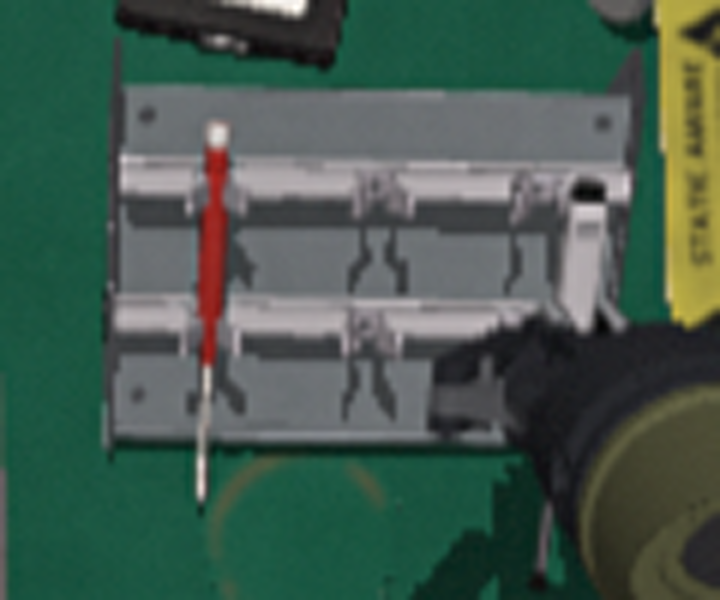

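View pics/c_s.png

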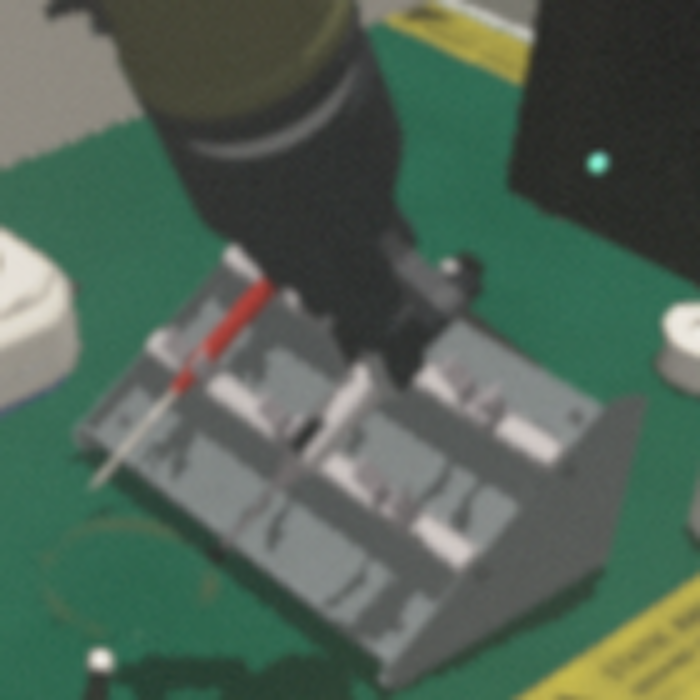

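```bash
python3 - <<'E'
from h import *
o=observe();Rc=R.from_euler('xyz',o['tcp_rot'],degrees=True);Rp=Rc*rel_pen.inv()
m=o['tcp_pos']+Rc.apply(p_pen); ax=Rp.apply([1,0,0])
for n,of,k in(('top',(310,90),6),('scene',(330,130),5)):
    c=cam(n); q=proj(c,[m-ax*.057,m,m+ax*.1]); print(n,((q-of+.5)*k-.5).round(0).tolist())
    # clips in image: predicted place origins at z of floor
    q=proj(c,[M-.062*Ys+.002*Zs+d*Xs for d in(-.028,.028)]+[M+.002*Zs+d*Xs for d in(-.028,.028)]+[M+.062*Ys+.007*Zs+d*Xs for d in (.052,-.088)]); print('clips',((q-of+.5)*k-.5).round(0).tolist())
E
```

```text
top [[586.0, 184.0], [567.0, 339.0], [536.0, 590.0]]
clips [[522.0, 324.0], [538.0, 186.0], [366.0, 322.0], [377.0, 184.0], [220.0, 123.0], [204.0, 464.0]]
scene [[475.0, 254.0], [380.0, 363.0], [212.0, 557.0]]
clips [[405.0, 509.0], [491.0, 409.0], [301.0, 437.0], [383.0, 342.0], [315.0, 237.0], [117.0, 465.0]]
```

send_rows(targets=[[-0.15,0.04,0.2,0,-0.08,-0.08,0],[-0.2,0.04,0.7,0,-0.08,-0.08,0],[-0.27,0.04,1.2,0,-0.08,-0.08,0],[-0.28,0.04,1.7,0,-0.08,-0.08,0],[-0.28,0.04,1.8,0,-0.08,-0.08,0],[-0.28,0.04,1.8,0,-0.08,-0.08,0]])

```text
time: 9.0
tcp_pos: [0.6444, -0.1401, 0.1052]
tcp_rot: [180.0, 30.3, 179.2]
force: [-0.5, 0.5, -0.7]
finger_gap: 0.137
```

```bash
python3 - <<'E'
from h import *
pen_now();print(observe()['tcp_pos'])
P,Q=pen_at(.03); goto(P,Q); P,Q=pen_at(.0); goto(P,Q)
t=cam('top');s=cam('scene')
crop(t,340,100,430,190,8,'pics/d_t.png');crop(s,360,150,450,260,6,'pics/d_s.png')
E
```

```text
pen rel place mm (X,Y,Z) [ 2.6  1.6 34.8] rot err [-0.02 -0.29 -0.2 ] F [-0.5  0.5 -0.7] Fz_s -0.3 gap 0.137 j [ 33.  52. -37. 118. 126.  26. -18.] t 9.0
[ 0.64444757 -0.14013226  0.1052466 ]
t 9.0 shift [ 0.09  -0.063  0.199] turn [0.    0.058 0.041]
t 9.0 shift [-0.008 -0.067  1.395] turn [0.    0.058 0.041]
```

View pics/d_t.png

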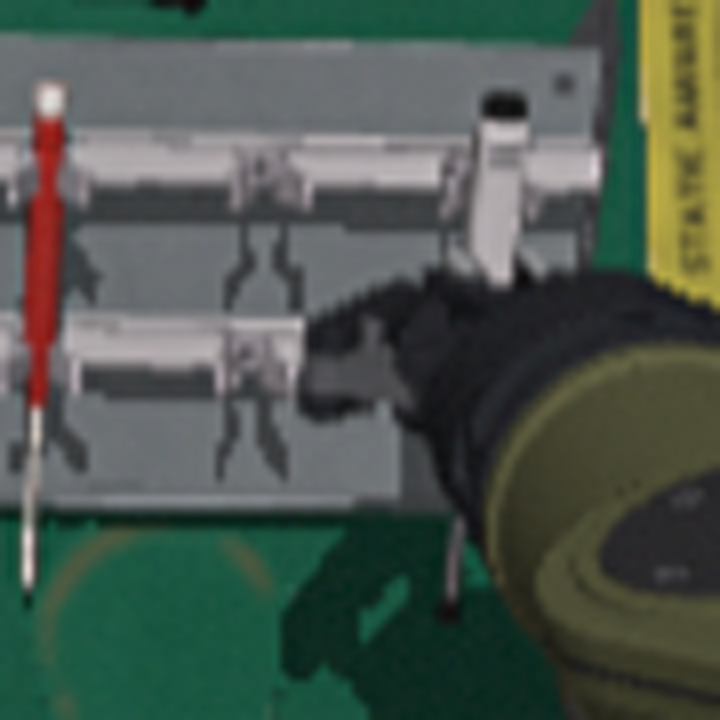

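View pics/d_s.png

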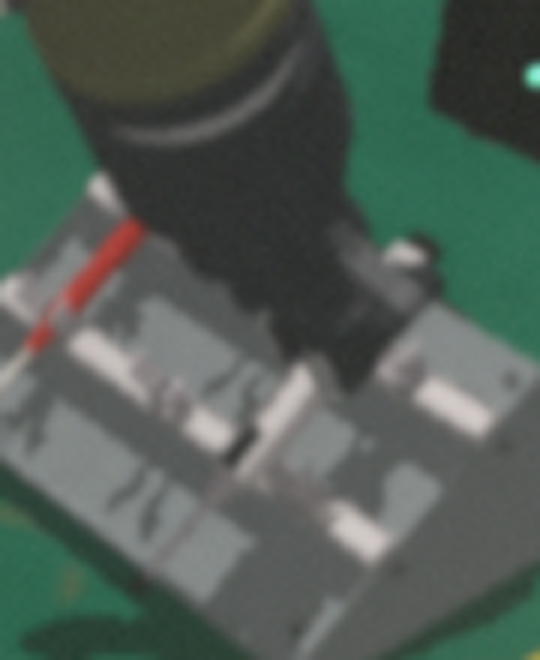

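send_rows(targets=[[0.09,-0.06,0.2,0,0.06,0.04,0],[0.09,-0.06,0.2,0,0.06,0.04,0],[0.09,-0.06,0.2,0,0.06,0.04,0],[0.09,-0.06,0.2,0,0.06,0.04,0]])

```text
time: 9.43
tcp_pos: [0.6448, -0.1421, 0.1006]
tcp_rot: [179.9, 30.1, 178.9]
force: [-0.3, 0.8, -0.6]
finger_gap: 0.135
```

```bash
python3 - <<'E'
from h import *
pen_now()
P,Q=pen_at(.02); goto(P,Q); P,Q=pen_at(.0); goto(P,Q)
o=observe();Rc=R.from_euler('xyz',o['tcp_rot'],degrees=True);Rp=Rc*rel_pen.inv()
m=o['tcp_pos']+Rc.apply(p_pen); ax=Rp.apply([1,0,0])
for n,of,k in(('top',(380,100),14),('scene',(370,160),8)):
    cs=[cam(n) for _ in range(4)];c=cs[0];c['img']=np.mean([x['img'] for x in cs],0).astype('uint8')
    crop(c,of[0],of[1],of[0]+(48 if k==14 else 80),of[1]+(40 if k==14 else 75),k,f'pics/e_{n}.png')
    q=proj(c,[m-ax*.057,m-ax*.028,m,m+ax*.028,m+ax*.1]); print(n,((q-of+.5)*k-.5).round(0).tolist())
    for hh in(.0,.02):
        q=proj(c,[wide+hh*Zs+d*Xs+w*Ys for d in(-.028,.028) for w in(.011,-.011)]); print('jaws',hh,((q-of+.5)*k-.5).round(0).tolist())
E
```

```text
pen rel place mm (X,Y,Z) [ 0.3 -0.4 30.7] rot err [ 0.04 -0.04  0.  ] F [-0.3  0.8 -0.6] Fz_s -0.3 gap 0.135 j [ 33.  52. -37. 118. 126.  26. -18.] t 9.43
t 9.43 shift [-0.024  0.016  0.429] turn [-0.008  0.007 -0.001]
t 9.43 shift [-0.092  0.015  1.226] turn [-0.008  0.007 -0.001]
top [[340.0, 183.0], [319.0, 363.0], [300.0, 531.0], [280.0, 694.0], [234.0, 1094.0]]
jaws 0.0 [[181.0, 630.0], [311.0, 632.0], [215.0, 307.0], [349.0, 309.0]]
jaws 0.02 [[200.0, 672.0], [333.0, 674.0], [236.0, 343.0], [372.0, 346.0]]
scene [[502.0, 262.0], [429.0, 347.0], [359.0, 430.0], [288.0, 513.0], [104.0, 728.0]]
jaws 0.0 [[290.0, 542.0], [353.0, 585.0], [427.0, 383.0], [491.0, 423.0]]
jaws 0.02 [[267.0, 509.0], [330.0, 553.0], [406.0, 347.0], [471.0, 387.0]]
```

View pics/e_top.png

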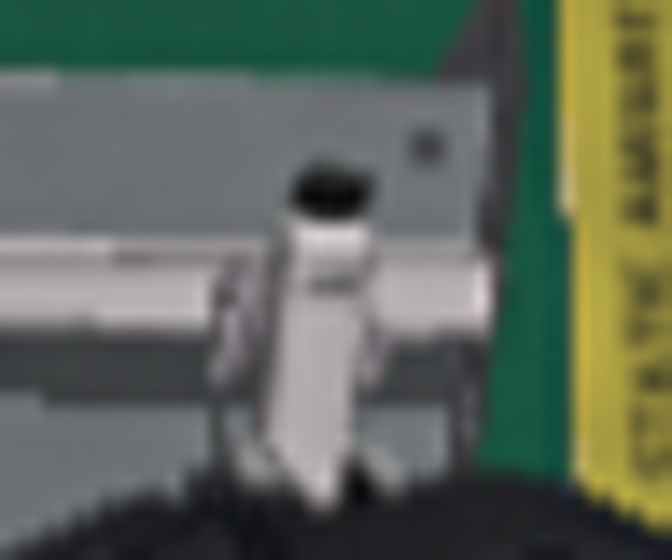

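View pics/e_scene.png

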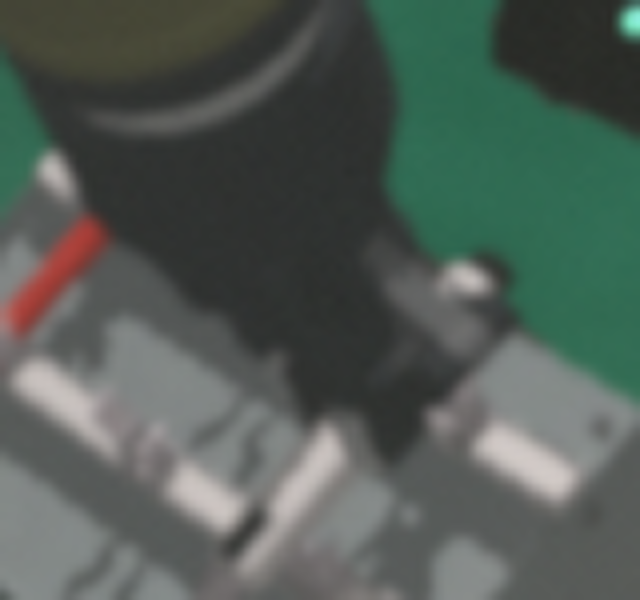

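send_rows(targets=[[-0.02,0.01,0.2,0,0,0,0],[-0.04,0.01,0.4,0,0,0,0],[-0.05,0.01,0.55,0,0,0,0],[-0.05,0.01,0.6,0,0,0,0],[-0.05,0.01,0.6,0,0,0,0]])

```text
time: 10.25
tcp_pos: [0.6537, -0.1421, 0.0875]
tcp_rot: [179.9, 30.0, 178.9]
force: [0.7, -0.3, -1.6]
finger_gap: 0.13
```

```bash
python3 - <<'E'
from h import *
pen_now()
P,Q=pen_at(.0); goto(P,Q)
E
```

```text
pen rel place mm (X,Y,Z) [ 0.  -0.2 14.9] rot err [ 0.04 -0.01  0.02] F [ 0.7 -0.3 -1.6] Fz_s -1.7 gap 0.13 j [ 32.  54. -36. 117. 127.  26. -18.] t 10.25
t 10.25 shift [-0.05   0.006  0.593] turn [-0.008  0.002 -0.006]
```

send_rows(targets=[[-0.02,0,0.15,0,0,0,0],[-0.03,0,0.3,0,0,0,0],[-0.04,0,0.4,0,0,0,0],[-0.05,0,0.4,0,0,0,0]])

```text
time: 10.58
tcp_pos: [0.6598, -0.1422, 0.0792]
tcp_rot: [179.9, 30.0, 178.9]
force: [1.5, -0.4, -5.5]
finger_gap: 0.131
```

```bash
python3 - <<'E'
from h import *
pen_now()
P,Q=pen_at(.0); goto(P,Q)
E
```

```text
pen rel place mm (X,Y,Z) [ 0.3 -0.2  4.6] rot err [0.04 0.   0.03] F [ 1.5 -0.4 -5.5] Fz_s -5.4 gap 0.131 j [ 32.  55. -36. 116. 127.  26. -18.] t 10.58
t 10.58 shift [-0.003  0.009  0.186] turn [-0.008 -0.    -0.007]
```

send_rows(targets=[[0,0,0.1,0,0,0,0],[0,0,0.18,0,0,0,0],[0,0,0.18,0,0,0,0]])

```text
time: 10.83
tcp_pos: [0.6612, -0.1422, 0.0774]
tcp_rot: [179.9, 30.1, 178.9]
force: [-9.3, -0.9, 13.0]
finger_gap: 0.135
```

```bash
python3 - <<'E'
from h import *
pen_now()
P,Q=pen_at(.0); goto(P,Q)
E
```

```text
pen rel place mm (X,Y,Z) [ 0.4 -0.2  2.3] rot err [ 0.08 -0.06 -0.03] F [-9.3 -0.9 13. ] Fz_s 15.9 gap 0.135 j [ 32.  55. -36. 116. 127.  27. -18.] t 10.83
t 10.83 shift [0.009 0.008 0.095] turn [-0.016  0.013  0.005]
```

send_rows(targets=[[0,0,0.05,0,0,0,0],[0,0,0.06,0,0,0,0],[0,0,0.06,0,0,0,0]])

```text
time: 11.08
tcp_pos: [0.6612, -0.1422, 0.0773]
tcp_rot: [180.0, 30.1, 179.0]
force: [-16.0, -1.8, 25.4]
finger_gap: 0.137
```

```bash
python3 - <<'E'
from h import *
pen_now();print(observe()['moment'])
E
```

```text
pen rel place mm (X,Y,Z) [ 0.4 -0.2  2.2] rot err [ 0.08 -0.08 -0.06] F [-16.   -1.8  25.4] Fz_s 30.0 gap 0.137 j [ 32.  55. -36. 116. 127.  27. -18.] t 11.08
[-0.3562595   1.00187643 -0.28776644]
```

send_rows(targets=[[0,0,-0.06,0,0,0,5],[0,0,-0.08,0,0,0,15],[0,0,-0.08,0,0,0,26],[0,0,-0.08,0,0,0,26],[0,0,-0.08,0,0,0,26],[0,0,-0.08,0,0,0,26]])

```text
time: 11.58
tcp_pos: [0.6617, -0.1419, 0.0763]
tcp_rot: [179.9, 30.1, 178.9]
force: [0.3, 0.4, -1.2]
finger_gap: 0.303
```

```bash
python3 - <<'E'
from h import *
pen_now();goto((.53,-.14,.25),slope(-1))
E
```

```text
pen rel place mm (X,Y,Z) [0.2 0.1 1.1] rot err [ 0.02 -0.02  0.01] F [ 0.3  0.4 -1.2] Fz_s -1.1 gap 0.303 j [ 32.  55. -36. 115. 127.  26. -18.] t 11.58
t 11.58 shift [ 1.080e+00 -3.000e-03 -8.653e+00] turn [ 0.026 -0.988 -0.003]
```

send_rows(targets=[[0.02,0,-0.3,0,0,0,26],[0.06,0,-0.8,0,0,0,26],[0.12,0,-1.6,0,0,0,26],[0.2,0,-2.8,0,0,0,26],[0.3,0,-4.2,0,0,0,26],[0.6,0,-5.6,0,0,0,26],[0.8,0,-7,0,0,0,26],[1,0,-8,0,0,0,26]])

```text
time: 12.25
tcp_pos: [0.5375, -0.1397, 0.2397]
tcp_rot: [179.9, 30.1, 179.0]
force: [0.3, -0.8, 0.3]
finger_gap: 0.306
```

```bash
python3 - <<'E'
from h import *
import pickle
print(observe()['tcp_pos'],observe()['joints'].round(0))
out=[]
for n in('top','scene'):
    cs=[cam(n) for _ in range(4)];c=cs[0];c['imgf']=np.mean([x['img'].astype(float) for x in cs],0);c['img']=c['imgf'].astype('uint8');out.append(c)
t,s=out;pickle.dump(out,open('c2.pkl','wb'))
crop(t,322,98,422,178,8,'pics/f_t.png')
crop(s,340,165,460,270,6.5,'pics/f_s.png')
cv2.imwrite('pics/f_full.png',t['img'][:,:,::-1])
E
```

```text
[ 0.53752779 -0.13965269  0.23971126] [ 35.  30. -33. 129. 116.  12. -14.]
```

View pics/f_t.png

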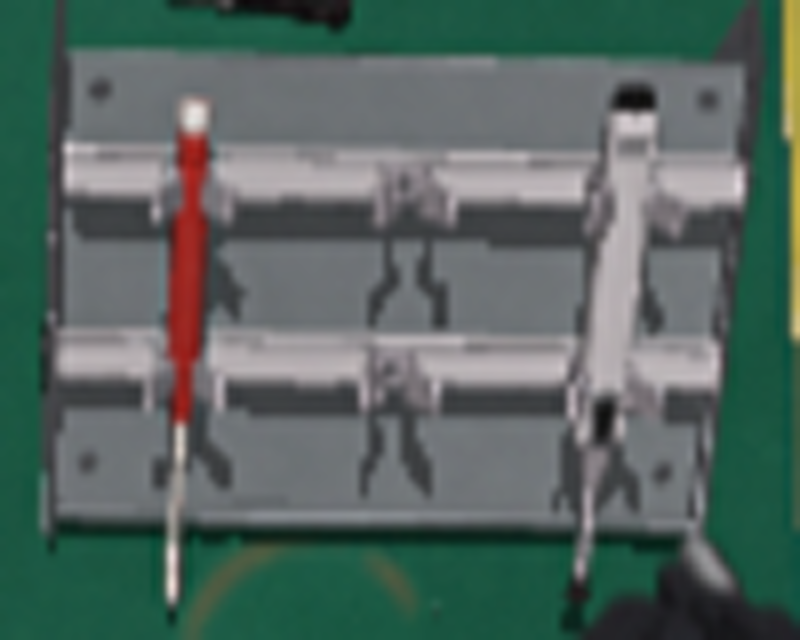

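View pics/f_s.png

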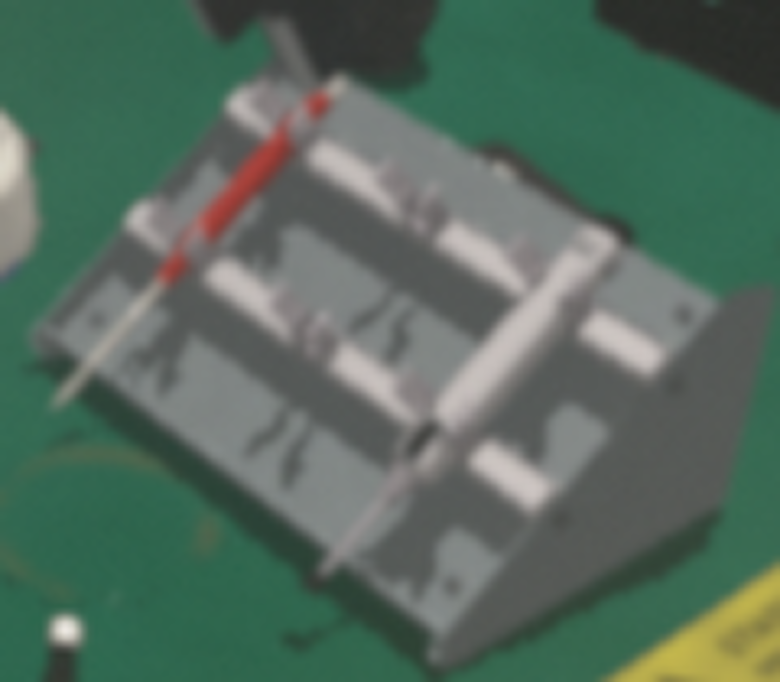

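View pics/f_full.png

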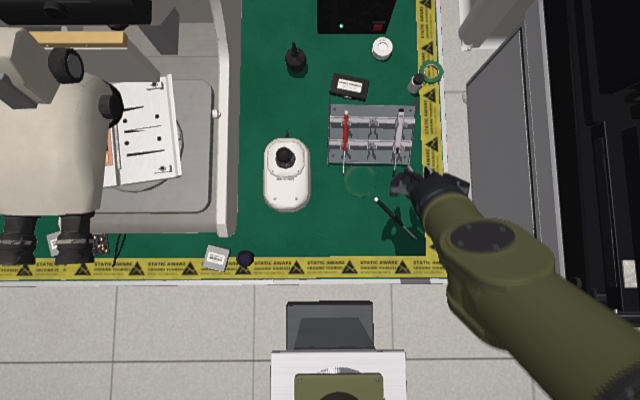

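```bash
python3 - <<'E'
from h import *
import pickle
t,s=pickle.load(open('c2.pkl','rb'))
np.set_printoptions(precision=4,suppress=True)
for h in(0,.002):
  E=[wide+h*Zs+d*Xs for d in(.057,-.1)]
  print(h,((proj(t,E)-(322,98)+.5)*8-.5).round(0).tolist(),((proj(s,E)-(340,165)+.5)*6.5-.5).round(0).tolist())
# nozzle tip in both views
ut=[((u+.5)/8-.5+322,(v+.5)/8-.5+98) for u,v in[(576,600),(634,92)]]
us=[((u+.5)/6.5-.5+340,(v+.5)/6.5-.5+165) for u,v in[(315,580),(622,232)]]
p=tri(t,ut,s,us);print(p)
for q in p: d=q[:3]-wide; print('rel',1e3*np.array([d@Xs,d@Ys,d@Zs]))
E
```

```text
0 [[636.0, 92.0], [579.0, 599.0]] [[625.0, 227.0], [311.0, 595.0]]
0.002 [[638.0, 94.0], [580.0, 602.0]] [[623.0, 224.0], [309.0, 593.0]]
[[ 0.5779 -0.1398  0.0253  0.0031]
 [ 0.7067 -0.1428  0.1079  0.0008]]
rel [-96.919    1.0712   4.2577]
rel [56.0271  0.4908 -2.0098]
```

```bash
cat >> h.py <<'E'
DRV=np.array([.4805,-.129,.005]); Rdg=down(224.55)*R.from_euler('y',5,degrees=True)
E
python3 - <<'E'
from h import *
goto(DRV+[0,0,.095],Rdg)
E
```

```text
t 12.65 shift [4.796 0.378 3.523] turn [-1.971  6.638 -9.038]
```

send_rows(targets=[[0.6,0,0.2,-0.2,0.8,-1.1,35],[1.2,0.1,0.6,-0.5,1.7,-2.2,35],[1.8,0.1,1,-0.7,2.5,-3.4,35],[2.4,0.2,1.5,-1,3.3,-4.5,35],[3,0.2,2,-1.2,4.1,-5.6,35],[3.6,0.3,2.5,-1.5,5,-6.8,35],[4.2,0.3,3,-1.7,5.8,-7.9,35],[4.8,0.4,3.5,-1.97,6.6,-9,35]])

```text
time: 13.32
tcp_pos: [0.478, -0.1291, 0.0995]
tcp_rot: [-176.5, 6.1, -149.8]
force: [0.8, -1.0, -0.8]
finger_gap: 0.411
```

```bash
python3 - <<'E'
from h import *
o=observe();print(o['tcp_pos'],o['tcp_rot'],o['joints'].round(1));goto(DRV+[0,0,.03],Rdg)
E
```

```text
[ 0.47803214 -0.12913417  0.09949956] [-176.47698174    6.07160932 -149.82684247] [ 27.5  43.7 -27.1 124.3  65.8  19.1  64.8]
t 13.32 shift [0.185 0.113 2.573] turn [-0.726  2.113 -2.947]
```

send_rows(targets=[[0,0,0,-0.3,0.9,-1.2,35],[0,0,0.2,-0.6,1.8,-2.4,35],[0.1,0.1,0.8,-0.7,2.1,-2.95,35],[0.18,0.11,1.5,-0.7,2.1,-2.95,35],[0.18,0.11,1.9,-0.7,2.1,-2.95,35],[0.18,0.11,1.9,-0.7,2.1,-2.95,35],[0.18,0.11,1.9,-0.7,2.1,-2.95,35]])

```text
time: 13.9
tcp_pos: [0.4807, -0.1291, 0.0538]
tcp_rot: [-179.7, -4.6, -135.8]
force: [0.4, 0.2, -0.3]
finger_gap: 0.413
```

```bash
python3 - <<'E'
from h import *
o=observe();print(o['tcp_pos'],o['tcp_rot'],o['joints'].round(1),o['force']);goto(DRV+[0,0,-.003],Rdg)
s=cam('scene');crop(s,310,220,390,320,6,'pics/g_s.png');print((proj(s,o['tcp_pos'])-(310,220))*6)
E
```

```text
[ 0.48071993 -0.12905085  0.05384873] [-179.65779248   -4.63335298 -135.75193646] [ 27.1  51.9 -33.7 116.   58.4  35.4  84.7] [ 0.36498287  0.16452132 -0.32509146]
t 13.9 shift [-0.163  0.02   2.067] turn [-0.063  0.073 -0.06 ]
[[233.56248171 246.1390698 ]]
```

View pics/g_s.png

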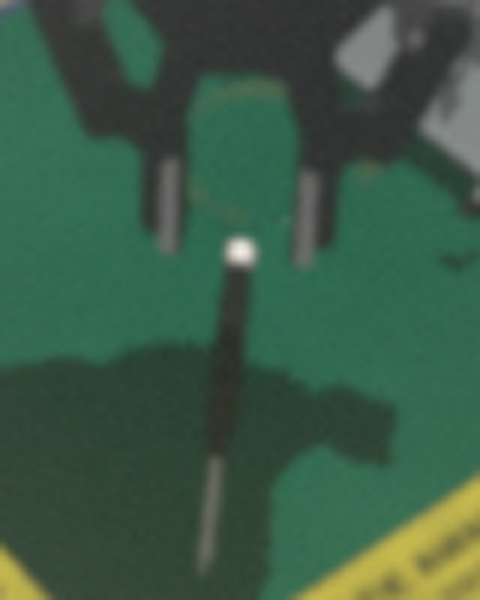

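send_rows(targets=[[-0.05,0.02,0.4,-0.06,0.07,-0.06,35],[-0.08,0.02,0.9,-0.06,0.07,-0.06,35],[-0.12,0.02,1.4,-0.06,0.07,-0.06,35],[-0.16,0.02,1.8,-0.06,0.07,-0.06,35],[-0.16,0.02,2,-0.06,0.07,-0.06,35],[-0.16,0.02,2.05,-0.06,0.07,-0.06,35],[-0.16,0.02,2.05,-0.06,0.07,-0.06,35]])

```text
time: 14.53
tcp_pos: [0.4814, -0.1291, 0.0033]
tcp_rot: [-179.9, -4.9, -135.5]
force: [0.0, -0.2, 0.3]
finger_gap: 0.41
```

```bash
python3 - <<'E'
from h import *
o=observe();print(o['tcp_pos'],o['tcp_rot'],o['joints'].round(1),o['force']);goto(DRV+[0,0,-.003],Rdg)
s=cam('scene');crop(s,310,220,390,320,6,'pics/h_s.png');print((proj(s,[o['tcp_pos'],DRV])-(310,220))*6)
E
```

```text
[ 0.48143484 -0.12909901  0.00327516] [-179.87760986   -4.90825879 -135.45306869] [ 24.5  56.8 -29.3 115.9  65.1  31.2  79. ] [ 0.01113606 -0.15088196  0.31064143]
t 14.53 shift [0.019 0.029 0.053] turn [-0.024  0.018 -0.001]
[[229.27941548 356.0512299 ]
 [227.15305638 353.4958605 ]]
```

View pics/h_s.png

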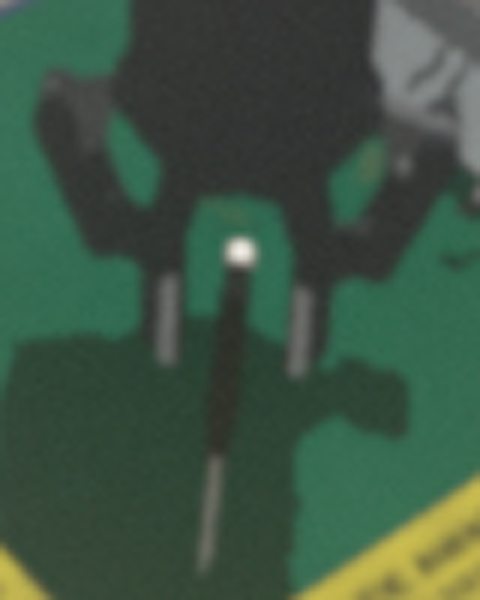

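send_rows(targets=[[0.02,0.03,0.06,0,0,0,35],[0.02,0.03,0.06,0,0,0,25],[0.02,0.03,0.06,0,0,0,12],[0.02,0.03,0.06,0,0,0,0],[0.02,0.03,0.06,0,0,0,0],[0.02,0.03,0.06,0,0,0,0],[0.02,0.03,0.06,0,0,0,0],[0.02,0.03,0.06,0,0,0,0]], newtons=80)

```text
time: 15.25
tcp_pos: [0.4806, -0.129, 0.0024]
tcp_rot: [-179.8, -4.9, -135.5]
force: [-0.4, 1.2, 5.6]
finger_gap: 0.087
```

```bash
python3 - <<'E'
from h import *
o=observe();print(o['tcp_pos'],o['tcp_rot'],o['finger_gap'],o['force'])
E
```

```text
[ 0.48062695 -0.12899064  0.00235269] [-179.84203144   -4.88985482 -135.45827055] 0.08710708910273288 [-0.43139865  1.22491547  5.58683256]
```

```bash
cat >> h.py <<'E'
Rgd=R.from_euler('xyz',[-179.84,-4.89,-135.46],degrees=True); tgd=np.array([.4806,-.129,.0024])
p_drv=Rgd.inv().apply(DRV-tgd); rel_drv=down(-135.46).inv()*Rgd
def drv_at(h,dx=0,dy=0):
    Rt=slope(-1)*rel_drv
    return narrow+h*Zs+dx*Xs+dy*Ys-Rt.apply(p_drv), Rt
def drv_now():
    o=observe();Rc=R.from_euler('xyz',o['tcp_rot'],degrees=True)
    m=o['tcp_pos']+Rc.apply(p_drv)-narrow
    e=np.degrees((slope(-1).inv()*Rc*rel_drv.inv()).as_rotvec())
    print('drv rel place mm',(1e3*np.array([m@Xs,m@Ys,m@Zs])).round(1),'rot err',e.round(2),'F',o['force'].round(1),'Fz_s',round(float(o['force']@Zs),1),'gap',round(o['finger_gap'],3),'j',o['joints'].round(0),'t',round(o['time'],2))
E
python3 - <<'E'
from h import *
drv_now(); P,Q=drv_at(.08);goto((.5,-.11,.2),Q);print(P);goto(P,Q)
E
```

```text
drv rel place mm [-188.5  -52.    45.6] rot err [-13.93  33.11 -44.16] F [-0.4  1.2  5.6] Fz_s 4.8 gap 0.087 j [ 24.  57. -29. 116.  66.  31.  79.] t 15.25
t 15.25 shift [-0.407 -0.024 -7.97 ] turn [ 2.022 -6.597  9.056]
[ 0.6176558  -0.07965878  0.13917731]
t 15.25 shift [-4.805 -2.454 -5.897] turn [ 2.022 -6.597  9.056]
```

send_rows(targets=[[0,0,-0.4,0,0,0,0],[0,0,-1,0,0,0,0],[0,0,-2,0,0,0,0],[0,0,-3.2,0.2,-0.6,0.8,0],[-0.1,0,-4.6,0.4,-1.4,1.9,0],[-0.2,0,-6,0.7,-2.2,3,0],[-0.4,0,-7.2,0.9,-3,4.1,0],[-0.4,0,-8,1.1,-3.8,5.2,0]])

```text
time: 15.92
tcp_pos: [0.5014, -0.109, 0.2033]
tcp_rot: [-176.6, 15.7, -161.1]
force: [0.7, -0.4, -0.2]
finger_gap: 0.087
```

```bash
python3 - <<'E'
from h import *
drv_now(); P,Q=drv_at(.08);print(observe()['tcp_pos']);goto(P,Q)
s=cam('scene');cv2.imwrite('pics/i_s.png',s['img'][:,:,::-1])
E
```

```text
drv rel place mm [-57.3 -31.7 198.9] rot err [ -6.18  13.72 -18.43] F [ 0.7 -0.4 -0.2] Fz_s -0.6 gap 0.087 j [ 33.  32. -34. 124.  52.  18.  65.] t 15.92
[ 0.5013839  -0.10896751  0.20334317]
t 15.92 shift [-3.907 -0.175  3.782] turn [ 0.917 -2.734  3.785]
```

View pics/i_s.png

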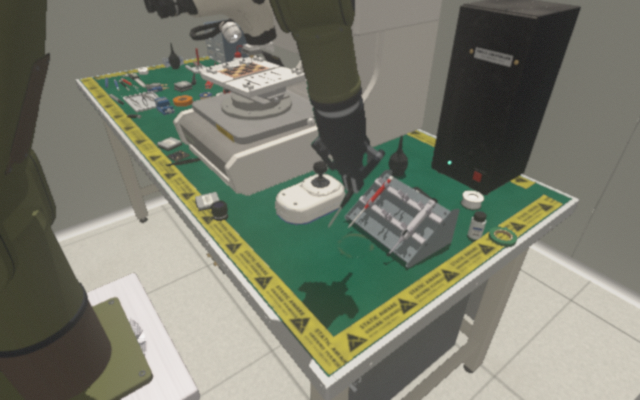

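send_rows(targets=[[-0.4,0,0,0.3,-0.8,1.1,0],[-1,-0.05,0.3,0.5,-1.6,2.2,0],[-1.8,-0.1,0.9,0.8,-2.4,3.3,0],[-2.6,-0.1,1.7,0.9,-2.7,3.8,0],[-3.4,-0.17,2.6,0.9,-2.7,3.8,0],[-3.9,-0.17,3.4,0.9,-2.7,3.8,0],[-3.9,-0.17,3.75,0.9,-2.7,3.8,0],[-3.9,-0.17,3.75,0.9,-2.7,3.8,0]])

```text
time: 16.63
tcp_pos: [0.5936, -0.0887, 0.1464]
tcp_rot: [-179.2, 29.1, 179.8]
force: [-0.9, 0.2, -2.5]
finger_gap: 0.09
```

```bash
python3 - <<'E'
from h import *
drv_now(); P,Q=drv_at(.08);goto(P,Q);P,Q=drv_at(.035);goto(P,Q)
E
```

```text
drv rel place mm [-15.4  -9.5  99.6] rot err [ 0.18  1.05 -0.78] F [-0.9  0.2 -2.5] Fz_s -1.6 gap 0.09 j [ 31.  46. -43. 126. 119.  31. -19.] t 16.63
t 16.63 shift [-0.699  0.376  0.712] turn [-0.05  -0.21   0.153]
t 16.63 shift [-0.885  0.386  2.502] turn [-0.05  -0.21   0.153]
```

send_rows(targets=[[0,0,0,0,0,0,0],[0,0,0,0,0,0,0],[0,0,0,0,0,0,0]])

```text
time: 16.88
tcp_pos: [0.5922, -0.0882, 0.145]
tcp_rot: [-179.2, 28.7, 180.0]
force: [0.2, 0.3, -0.1]
finger_gap: 0.093
```

```bash
python3 - <<'E'
from h import *
drv_now(); P,Q=drv_at(.08);goto(P,Q);P,Q=drv_at(.035);goto(P,Q)
E
```

```text
drv rel place mm [-17.3  -9.   99.3] rot err [ 0.02  1.43 -0.92] F [ 0.2  0.3 -0.1] Fz_s -0.2 gap 0.093 j [ 31.  46. -42. 126. 119.  31. -19.] t 16.88
t 16.88 shift [-0.783  0.352  0.688] turn [-0.02  -0.285  0.185]
t 16.88 shift [-0.981  0.358  2.478] turn [-0.02  -0.285  0.185]
```

send_rows(targets=[[-0.3,0.15,0.3,-0.02,-0.28,0.18,0],[-0.6,0.3,0.6,-0.02,-0.28,0.18,0],[-0.8,0.35,1,-0.02,-0.28,0.18,0],[-0.9,0.36,1.6,-0.02,-0.28,0.18,0],[-0.98,0.36,2.2,-0.02,-0.28,0.18,0],[-0.98,0.36,2.45,-0.02,-0.28,0.18,0],[-0.98,0.36,2.45,-0.02,-0.28,0.18,0],[-0.98,0.36,2.45,-0.02,-0.28,0.18,0]])

```text
time: 17.55
tcp_pos: [0.6437, -0.08, 0.1041]
tcp_rot: [-179.8, 30.2, 178.9]
force: [-0.3, 1.2, 0.1]
finger_gap: 0.088
```

```bash
cat > look.py <<'E'
from h import *
drv_now()
for h in(.035,.015,0):
    P,Q=drv_at(h); goto(P,Q)
o=observe();Rc=R.from_euler('xyz',o['tcp_rot'],degrees=True);Rp=Rc*rel_drv.inv()
m=o['tcp_pos']+Rc.apply(p_drv); ax=Rp.apply([1,0,0])
import sys
for n,of,k in(('top',(345,98),10),('scene',(350,150),7)):
    cs=[cam(n) for _ in range(3)];c=cs[0];c['img']=np.mean([x['img'] for x in cs],0).astype('uint8')
    crop(c,of[0],of[1],of[0]+(70 if k==10 else 90),of[1]+(60 if k==10 else 85),k,f'pics/{sys.argv[1]}_{n}.png')
    q=proj(c,[m-ax*.052,m-ax*.028,m+ax*.028,m+ax*.088]); print(n,((q-of+.5)*k-.5).round(0).tolist())
    for hh in(.0,.018):
        q=proj(c,[narrow+hh*Zs+d*Xs+w*Ys for d in(-.028,.028) for w in(.009,-.009)]); print('jaws',hh,((q-of+.5)*k-.5).round(0).tolist())
E
python3 look.py k
```

```text
drv rel place mm [ 1.2  0.2 36.3] rot err [ 0.02 -0.09 -0.02] F [-0.3  1.2  0.1] Fz_s 0.3 gap 0.088 j [ 29.  53. -42. 120. 122.  34. -20.] t 17.55
t 17.55 shift [ 0.044 -0.007  0.056] turn [-0.005  0.019  0.003]
t 17.55 shift [-0.023 -0.004  0.853] turn [-0.005  0.019  0.003]
t 17.55 shift [-0.074 -0.002  1.451] turn [-0.005  0.019  0.003]
top [[308.0, 169.0], [299.0, 275.0], [280.0, 513.0], [260.0, 753.0]]
jaws 0.0 [[225.0, 463.0], [301.0, 464.0], [242.0, 232.0], [320.0, 233.0]]
jaws 0.018 [[232.0, 490.0], [310.0, 491.0], [250.0, 255.0], [330.0, 257.0]]
scene [[408.0, 212.0], [358.0, 271.0], [239.0, 409.0], [111.0, 558.0]]
jaws 0.0 [[256.0, 451.0], [297.0, 479.0], [371.0, 318.0], [413.0, 344.0]]
jaws 0.018 [[237.0, 425.0], [278.0, 453.0], [353.0, 290.0], [395.0, 316.0]]
```

View pics/k_top.png

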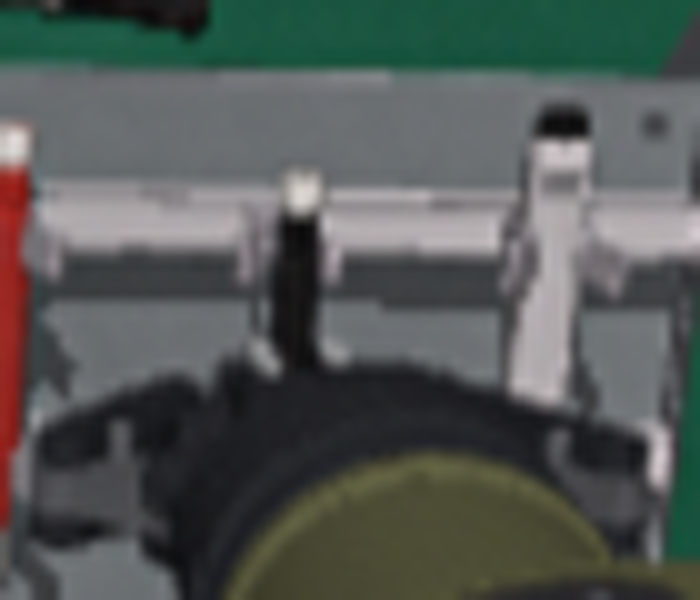

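View pics/k_scene.png

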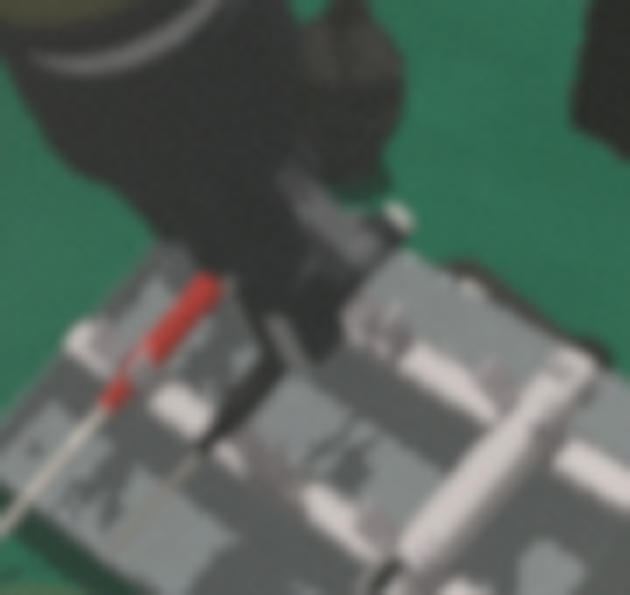

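send_rows(targets=[[0.02,0,0.2,0,0.02,0,0],[0,0,0.45,0,0.02,0,0],[-0.02,0,0.7,0,0.02,0,0],[-0.02,0,0.85,0,0.02,0,0],[-0.02,0,0.85,0,0.02,0,0]])

```text
time: 18.27
tcp_pos: [0.6553, -0.0801, 0.0844]
tcp_rot: [-179.9, 30.1, 178.9]
force: [0.8, 0.4, -1.3]
finger_gap: 0.091
```

```bash
python3 - <<'E'
from h import *
drv_now()
for h in(.005,0):
    P,Q=drv_at(h); goto(P,Q)
E
```

```text
drv rel place mm [-0.6  0.3 13.5] rot err [-0.01  0.05  0.06] F [ 0.8  0.4 -1.3] Fz_s -1.5 gap 0.091 j [ 28.  55. -42. 119. 123.  34. -20.] t 18.27
t 18.27 shift [-0.053 -0.011  0.336] turn [ 0.003 -0.01  -0.012]
t 18.27 shift [-0.07  -0.01   0.535] turn [ 0.003 -0.01  -0.012]
```

send_rows(targets=[[-0.04,-0.01,0.12,0,0,0,0],[-0.05,-0.01,0.24,0,0,0,0],[-0.05,-0.01,0.3,0,0,0,0],[-0.05,-0.01,0.3,0,0,0,0]])

```text
time: 18.6
tcp_pos: [0.6601, -0.0804, 0.0791]
tcp_rot: [-179.9, 30.1, 178.9]
force: [0.9, 0.3, -2.8]
finger_gap: 0.087
```

```bash
python3 - <<'E'
from h import *
drv_now()
P,Q=drv_at(0); goto(P,Q)
E
```

```text
drv rel place mm [0.4 0.1 6.4] rot err [-0.01  0.01  0.04] F [ 0.9  0.3 -2.8] Fz_s -2.8 gap 0.087 j [ 28.  56. -42. 118. 123.  34. -20.] t 18.6
t 18.6 shift [-0.008 -0.002  0.258] turn [ 0.004 -0.003 -0.008]
```

send_rows(targets=[[0,0,0.06,0,0,0,0],[0,0,0.1,0,0,0,0],[0,0,0.1,0,0,0,0]])

```text
time: 18.85
tcp_pos: [0.6613, -0.0805, 0.0771]
tcp_rot: [-179.9, 30.1, 178.9]
force: [1.6, -0.1, -2.2]
finger_gap: 0.088
```

```bash
python3 - <<'E'
from h import *
drv_now()
P,Q=drv_at(0); goto(P,Q)
E
```

```text
drv rel place mm [ 0.2 -0.   4.1] rot err [-0.01  0.01  0.04] F [ 1.6 -0.1 -2.2] Fz_s -2.7 gap 0.088 j [ 28.  56. -42. 118. 123.  35. -20.] t 18.85
t 18.85 shift [-0.006  0.002  0.165] turn [ 0.002 -0.002 -0.008]
```

send_rows(targets=[[0,0,0.06,0,0,0,0],[0,0,0.12,0,0,0,0],[0,0,0.12,0,0,0,0]])

```text
time: 19.1
tcp_pos: [0.6624, -0.0805, 0.0755]
tcp_rot: [-179.8, 30.1, 178.9]
force: [-3.7, -0.9, 7.0]
finger_gap: 0.091
```

```bash
python3 - <<'E'
from h import *
drv_now()
P,Q=drv_at(0); goto(P,Q)
E
```

```text
drv rel place mm [0.1 0.  2.2] rot err [ 0.01 -0.03  0.01] F [-3.7 -0.9  7. ] Fz_s 7.8 gap 0.091 j [ 28.  57. -42. 118. 123.  35. -20.] t 19.1
t 19.1 shift [-0.002 -0.001  0.086] turn [-0.001  0.005 -0.001]
```

Same floor height as for the pen (2.2 mm). Press a little further.

send_rows(targets=[[0,0,0.05,0,0,0,0],[0,0,0.1,0,0,0,0],[0,0,0.1,0,0,0,0]])

```text
time: 19.35
tcp_pos: [0.6625, -0.0805, 0.0753]
tcp_rot: [-179.8, 30.2, 179.0]
force: [-17.4, -2.8, 26.8]
finger_gap: 0.09
```

```bash
python3 - <<'E'
from h import *
drv_now()
E
```

```text
drv rel place mm [0.1 0.  2. ] rot err [ 0.03 -0.07 -0.07] F [-17.4  -2.8  26.8] Fz_s 31.9 gap 0.09 j [ 28.  57. -42. 118. 124.  35. -20.] t 19.35
```

send_rows(targets=[[0,0,-0.1,0,0,0,5],[0,0,-0.12,0,0,0,14],[0,0,-0.12,0,0,0,22],[0,0,-0.12,0,0,0,22],[0,0,-0.12,0,0,0,22],[0,0,-0.12,0,0,0,22]])

```text
time: 19.85
tcp_pos: [0.6625, -0.0804, 0.0749]
tcp_rot: [-179.9, 30.1, 178.9]
force: [-0.1, 0.5, -0.7]
finger_gap: 0.254
```

send_rows(targets=[[0.02,0,-0.3,0,0,0,22],[0.06,0,-0.8,0,0,0,22],[0.12,0,-1.6,0,0,0,22],[0.2,0,-2.8,0,0,0,22],[0.3,0,-4.2,0,0,0,22],[0.6,0,-5.6,0,0,0,22],[0.8,0,-7,0,0,0,22],[1,0,-8,0,0,0,22]])

```text
time: 20.52
tcp_pos: [0.5382, -0.077, 0.2381]
tcp_rot: [-179.8, 30.2, 179.0]
force: [-0.1, 0.2, 0.2]
finger_gap: 0.257
```

```bash
python3 - <<'E'
from h import *
import pickle
print(observe()['tcp_pos'],observe()['joints'].round(0),observe()['force'],observe()['finger_gap'])
out=[]
for n in('top','scene'):
    cs=[cam(n) for _ in range(4)];c=cs[0];c['imgf']=np.mean([x['img'].astype(float) for x in cs],0);c['img']=c['imgf'].astype('uint8');out.append(c)
t,s=out;pickle.dump(out,open('c3.pkl','wb'))
crop(t,322,98,422,178,8,'pics/l_t.png')
crop(s,340,165,460,270,6.5,'pics/l_s.png')
E
```

```text
[ 0.53816667 -0.0769784   0.23811598] [ 32.  31. -42. 131. 109.  22. -16.] [-0.05080826  0.1758794   0.24347041] 0.25686901126721123
```

View pics/l_t.png

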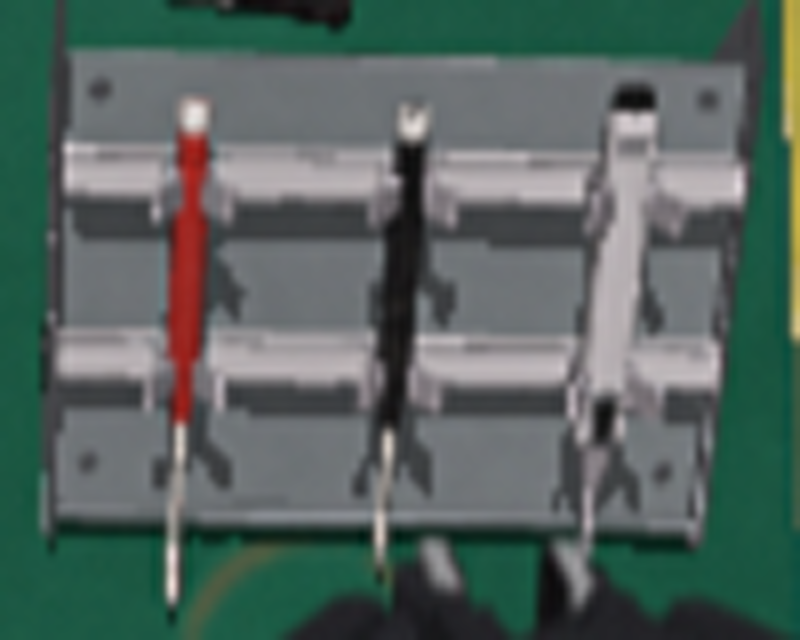

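View pics/l_s.png

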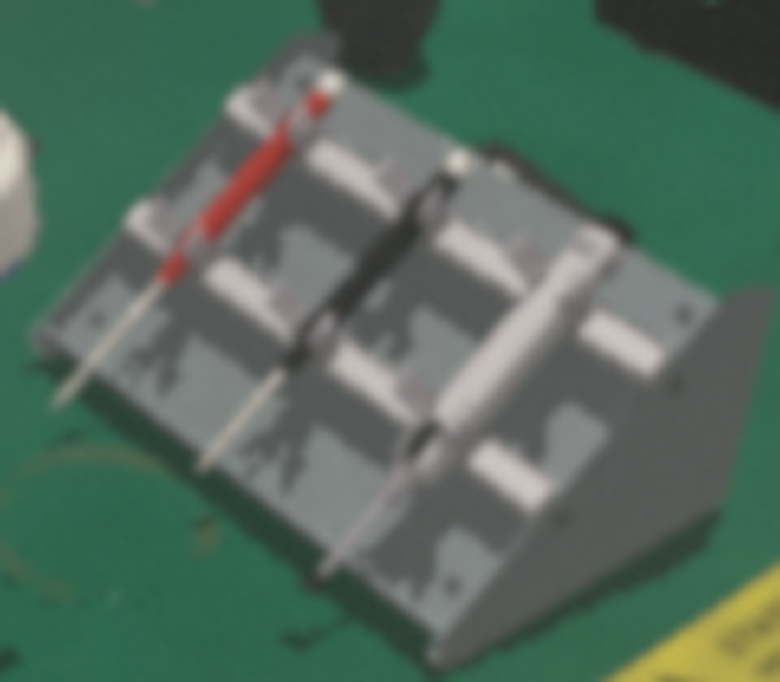

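```bash
python3 - <<'E'
from h import *
import pickle
t,s=pickle.load(open('c3.pkl','rb'))
a=[narrow+.002*Zs+d*Xs for d in(.052,.044,-.044,-.088)]; b=[wide+.002*Zs+d*Xs for d in(.057,.05,-.05,-.1)]
for q in(a,b): print(((proj(t,q)-(322,98)+.5)*8-.5).round(0).tolist(),((proj(s,q)-(340,165)+.5)*6.5-.5).round(0).tolist())
cv2.imwrite('pics/end.png',t['img'][:,:,::-1])
c0=pickle.load(open('c0.pkl','rb'))
d=np.abs(c0[0]['imgf']-t['imgf']).max(2)>25
print([(st[:5]) .tolist() for st in cv2.connectedComponentsWithStats(d.astype(np.uint8))[2][1:] if st[4]>12])
E
```

```text
[[416.0, 105.0], [414.0, 133.0], [391.0, 424.0], [380.0, 560.0]] [[472.0, 154.0], [457.0, 172.0], [289.0, 367.0], [204.0, 466.0]]
[[638.0, 94.0], [635.0, 118.0], [598.0, 449.0], [580.0, 602.0]] [[623.0, 224.0], [609.0, 240.0], [410.0, 474.0], [309.0, 593.0]]
[[394, 108, 10, 47, 242], [367, 111, 9, 58, 203], [352, 156, 288, 244, 29895], [288, 210, 56, 39, 377], [368, 304, 4, 16, 37], [0, 364, 34, 36, 773]]
```

View pics/end.png

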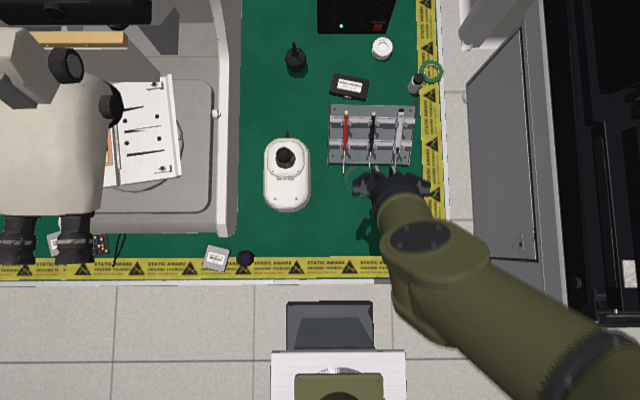

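```bash
python3 - <<'E'
from h import *
import pickle
t,s=pickle.load(open('c3.pkl','rb'))
crop(t,360,105,385,175,11,'pics/m_t.png'); crop(s,365,180,420,245,11,'pics/m_s.png')
a=cv2.imread('pics/m_t.png');b=cv2.imread('pics/m_s.png');print(a.shape,b.shape)
# pen/driver end estimate along the driver axis: profile of brightness
from scipy.ndimage import map_coordinates
for n,c in(('t',t),('s',s)):
    for nm,o in(('drv',narrow),):
        d=np.arange(-.095,.065,.002); q=proj(c,[o+.002*Zs+x*Xs for x in d])
        v=map_coordinates(c['imgf'].sum(2),[q[:,1],q[:,0]],order=1)
        print(n,nm,[(int(round(x*1e3)),int(y)) for x,y in zip(d,v) if abs(x)>.03])
    d=np.arange(-.11,.07,.002); q=proj(c,[wide+.006*Zs+x*Xs for x in d]); v=map_coordinates(c['imgf'].sum(2),[q[:,1],q[:,0]],order=1)
    print(n,'pen',[(int(round(x*1e3)),int(y)) for x,y in zip(d,v) if abs(x)>.03])
E
```

```text
(770, 275, 3) (715, 605, 3)
t drv [(-95, 145), (-93, 153), (-91, 200), (-89, 288), (-87, 365), (-85, 414), (-83, 458), (-81, 499), (-79, 484), (-77, 481), (-75, 481), (-73, 465), (-71, 359), (-69, 343), (-67, 353), (-65, 377), (-63, 404), (-61, 407), (-59, 417), (-57, 454), (-55, 502), (-53, 551), (-51, 548), (-49, 500), (-47, 389), (-45, 204), (-43, 105), (-41, 74), (-39, 71), (-37, 75), (-35, 73), (-33, 73), (-31, 78), (31, 66), (33, 50), (35, 51), (37, 56), (39, 103), (41, 251), (43, 458), (45, 606), (47, 594), (49, 479), (51, 377), (53, 323), (55, 324), (57, 339), (59, 343), (61, 347), (63, 359)]
t pen [(-110, 108), (-108, 102), (-106, 98), (-104, 101), (-102, 132), (-100, 185), (-98, 246), (-96, 306), (-94, 356), (-92, 381), (-90, 369), (-88, 307), (-86, 256), (-84, 265), (-82, 301), (-80, 326), (-78, 286), (-76, 310), (-74, 360), (-72, 403), (-70, 371), (-68, 322), (-66, 290), (-64, 278), (-62, 283), (-60, 310), (-58, 335), (-56, 353), (-54, 368), (-52, 381), (-50, 354), (-48, 273), (-46, 179), (-44, 111), (-42, 78), (-40, 58), (-38, 64), (-36, 87), (-34, 153), (-32, 283), (30,
[... 816 characters left out ...]
, 226), (-108, 229), (-106, 227), (-104, 224), (-102, 216), (-100, 197), (-98, 178), (-96, 180), (-94, 215), (-92, 282), (-90, 311), (-88, 341), (-86, 375), (-84, 405), (-82, 421), (-80, 424), (-78, 429), (-76, 433), (-74, 430), (-72, 432), (-70, 433), (-68, 431), (-66, 432), (-64, 423), (-62, 410), (-60, 405), (-58, 406), (-56, 412), (-54, 408), (-52, 400), (-50, 381), (-48, 359), (-46, 340), (-44, 335), (-42, 341), (-40, 341), (-38, 337), (-36, 319), (-34, 319), (-32, 382), (30, 536), (32, 535), (34, 540), (36, 547), (38, 545), (40, 509), (42, 491), (44, 496), (46, 519), (48, 516), (50, 441), (52, 301), (54, 202), (56, 191), (58, 213), (60, 230), (62, 234), (64, 236), (66, 234), (68, 236)]
```

View pics/m_s.png

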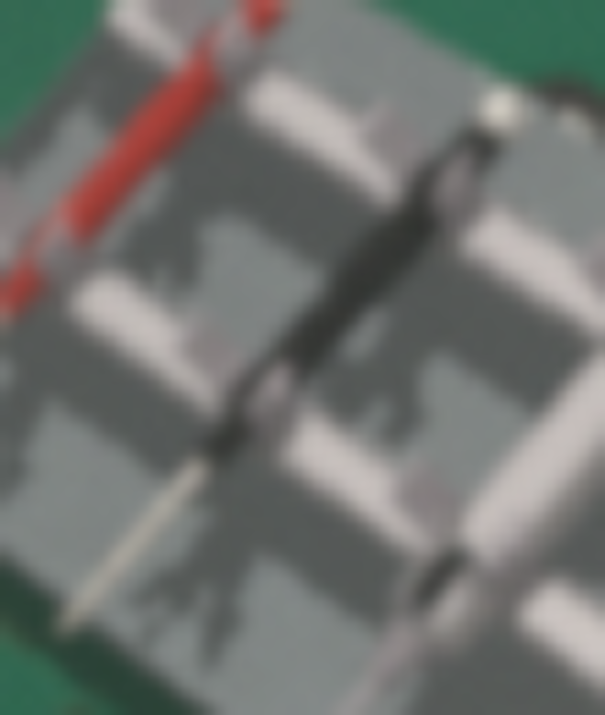

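```bash
python3 -c "
from station import *
print(observe()['time'],observe()['force']);print(job_done())"
```

```text
20.9167 [ 0.26154193  0.44378017 -0.13669908]
the job is handed in; nothing more can be done
None
```

I pressed the vacuum pen into the wide clips first, at the right-hand place, and then the screwdriver into the narrow clips at the middle place. Both have their tips pointing down the slope. I handed the job in at 20.9 s, with the gripper open and clear of everything.

**Seating:** Each tool stopped hard at about 30–32 N, at the same depth and level to within 0.1°. Just before that, the force had turned slightly inward, which I take as the clips snapping over. Both views after release show the jaws lapped over each tool.

**Checks that were off:**
- **Floor height:** The clips' floors came out about 2 mm higher than I measured, which is about the stated camera accuracy.
- **Centring:** The pen sits about 1.5–2 mm up-slope of centre by my measurement, and the screwdriver about 2 mm down-slope. I judged this acceptable and left both as they were.
- **First pen grasp:** It stopped 6 mm too high because a wrist joint reached its limit. I opened the gripper and grasped again with a 5° tilt, and the pen stayed where it was.
- **Bystanders:** Comparing the top view before and after showed no change at the gel box, the loupe or the other bench items.

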